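# Line up the bearing sleeves for the code scanner

## Robot

A 6-joint arm with a two-finger parallel gripper is mounted at the origin on the work surface. World frame = base frame: x ahead of the robot, y to its left, z up, the work surface at z = 0. Lengths are in mm, angles in rad, forces in N, time in s.
With the tool pointing down it reaches from about 275 to 850 mm from the base axis. Payload 19 kg.
Tool frame: the origin (TCP) lies midway between the tips of the shut fingers; the grasp point (between the pads) lies r.grasp_offset behind it (r.grasp_offset is the distance from the TCP to the grasp point, in mm); z points along the fingers, y is the line along which they close (so a half turn about z gives the same grasp; the last joint's range is limited). The gripper opens to 85 mm and grips with 20 to 120 N. Pads are 22 mm wide; open, the fingers measure 114 mm over their backs; the gripper's body (76 mm by 85 mm) begins 54 mm behind the grasp point. The pads swing forward as they close: fully open they stand 13 mm farther back than shut.
Start: joints at [-1.298, 0.15, 1.437, -0, 1.554, -0.134], TCP at [227.483, -528.054, 231.267] pointing down, gripper open.
Joint ranges: [-2.8, 2.8], [-0.68, 2.1], [0.12, 2.68], [-1.39, 4.53], [0.16, 2.79], [-2.81, 2.81]. Speed limits (rad/s): [1.89, 1.89, 2.22, 3.01, 3.01, 3.01].

## Interface

Orientations are given as a unit quaternion [w, x, y, z].
In Python, from cell import r gives the robot as it stands. The module is installed in compiled form; this text tells all that it offers.
- The arm moves only by the tool drive_tool, never from a script. Its argument "series" is a list of rows, each an object of numbers: "ax", "ay", "az": the turn, a rotation vector about the tool's x, y, z in degrees; "x", "y", "z": the shift along the tool's x, y, z in mm; "gripper": the opening, from 0 (shut) to 1 (fully open). In form: [{"ax": .., "ay": .., "az": .., "x": .., "y": .., "z": .., "gripper": ..}, ...]. A call has 1 to 20 rows; each row is the pose to reach, as a shift and turn from the pose commanded when the call began, along the tool's axes at that moment; what a row does not reach only later rows make up. A row lasts 1/8 s, in which the tool goes at most 62.5 mm and 10.7 degrees, less where a joint would pass 70% of its speed; a pose out of reach is approached as far as the arm can. A call with a gripper value outside its range is refused whole. The fingers move at their own pace and stop on an object; "force" is the grip in N (left out, the last holds). Time passes only in rows, so rows that repeat a pose let the fingers close. It gives the time, the measured TCP pose, the force, the opening and the grip force at its end, in the units of the state.
- r.observe(): the state, without advancing time (a new reading comes with each control period).
- r.get_image(name): name is "scene" or "top" or "wrist"; returns a dict with "img" (420x560x3 uint8, red, green, blue), "camera_matrix" (3x3 intrinsics, pixels), "origin" and "attitude" of the camera in the world. Camera axes: x right, y up, looking along -z (the intrinsics and any distortion apply to the point x, -y, -z); pixel columns grow to the right and rows downward; lengths in mm; the calibration is good to about 2 mm. A picture is of the moment at which its call begins. There is no depth.
- r.finish_job(): hands the job in; it is judged then, once.
The state is a dict: "clock": time; "joint_pos": joint angles; "qd": joint speeds; "joint_efforts": joint torques, N m; "position": TCP position; "eef_rot": TCP orientation; "ft_force": force on the tool from outside, world axes, zero at the start; "wrist_torque": the same for the moment, N m; "grip_width": finger opening in mm; "finger_force": force on a finger pad.
Only numpy, scipy, OpenCV 4.12 (cv2) and the standard library are available. Lean on these libraries where they do the work, as an engineer would, in place of code of your own. Each camera call takes 0.05 s, during which the arm holds its last target. There are 200 camera calls.

## Task

Log the bearing sleeves of the gearbox rebuild: free the clamp knob, slide the scanner fully back and stand every copper sleeve upright on a yellow pad of its own (any pads), centred, with its marked side facing squarely to the scanner. Then slide the scanner fully forward and lock the knob, and give it a second to read them all. After that free the knob and slide the scanner fully back again, stand all the sleeves upright on the cork mat, and at last slide the scanner fully forward and lock it as you found it, leaving the gear cluster and the grease jar alone.

Things in the scene. Friction and masses are not known exactly. Their poses are not given: they have to be found in the camera images.
- station: Fixed reading station: aluminium base plate, 12 mm thick. Origin on the bench under the middle of the row of pads; x points from the pads to the scanner (away from the robot), y along the row, z up. The plate covers x -70..260, y +-145 mm. A steel lock rail stands on it at x 142..254, y 33..49, up to z 64 mm.
- scanner (a joint): Slide of the scanner along the station's x: 0 = fully forward (window 22 mm from sleeves on the pads), 0.075 m = fully back; friction 2.5 N. Grey head 45 mm deep, 250 mm wide, top 90 mm above the bench; its window (black strip, red line) faces the pads. Behind it a blue deck 54 mm wide, top 52 mm above the bench, carries the clamp knob. Move it by the knob or by the block.
- scanner_front (a point): Centre of the scanner's window, 52 mm above the bench; station x = 42 mm + the slide's value.
- lock_knob (a joint): Clamp knob on the deck, upright axis. 0 = locked, 1.5 rad = free; anticlockwise from above frees it. An orange lock arm under its grip, 50 mm long, points along the station's +y when locked, in front of the lock rail, and bars the way back; at 1.5 it points to the scanner head (clear beyond about 1.1). It locks only with the scanner fully forward. Friction 0.06 N m.
- knob_grip (a point): On the knob's axis at mid-height of its black grip bar, 91 mm above the bench, 95 mm behind the scanner's window. The bar is 46 mm long, 15 mm thick, 28 mm high; its length lies along the station's y when the knob reads 0 and turns with the knob.
- pad0 (a point): Centre of round yellow pad 0 (58 mm across, printed flat on the plate), at the plate's top, 12 mm above the bench; pads are 90 mm apart along the station's y. Any sleeve may stand on any pad.
- pad0_face (a point): Point 20 mm from the centre of pad 0 towards the scanner, at the plate's top.
- pad1 (a point): Centre of round yellow pad 1 (58 mm across, printed flat on the plate), at the plate's top, 12 mm above the bench; pads are 90 mm apart along the station's y. Any sleeve may stand on any pad.
- pad1_face (a point): Point 20 mm from the centre of pad 1 towards the scanner, at the plate's top.
- pad2 (a point): Centre of round yellow pad 2 (58 mm across, printed flat on the plate), at the plate's top, 12 mm above the bench; pads are 90 mm apart along the station's y. Any sleeve may stand on any pad.
- pad2_face (a point): Point 20 mm from the centre of pad 2 towards the scanner, at the plate's top.
- sleeve_a: Copper-coloured bearing sleeve (solid to the touch), upright cylinder 40 mm across, 48 mm high, 200 g; may be absent. Origin at the centre of its underside, z up; its x axis points to the marked side: a white code patch with black bars on the side wall and a white tick on the top rim above it.
- mark_a (a point): Middle of the code patch on the side wall of sleeve a (20 mm from its axis, 24 mm up).
- sleeve_b: Copper-coloured bearing sleeve (solid to the touch), upright cylinder 40 mm across, 48 mm high, 200 g; may be absent. Origin at the centre of its underside, z up; its x axis points to the marked side: a white code patch with black bars on the side wall and a white tick on the top rim above it.
- mark_b (a point): Middle of the code patch on the side wall of sleeve b (20 mm from its axis, 24 mm up).
- sleeve_c: Copper-coloured bearing sleeve (solid to the touch), upright cylinder 40 mm across, 48 mm high, 200 g; may be absent. Origin at the centre of its underside, z up; its x axis points to the marked side: a white code patch with black bars on the side wall and a white tick on the top rim above it.
- mark_c (a point): Middle of the code patch on the side wall of sleeve c (20 mm from its axis, 24 mm up).
- mat: Fixed brown cork mat for the finished sleeves, 260 mm (its x) by 150 mm (its y), 4 mm thick, with a green line along each long edge. Origin on the bench under its middle, z up.
- gear_shaft: Bystander: dark steel gear cluster standing upright, 84 mm across, 100 mm high. Origin at the centre of its underside.
- grease_tub: Bystander: white grease jar with a blue cap, 76 mm across, 85 mm high. Origin at the centre of its underside.
Not all that is in view belongs to the job. What is shaped like the sleeve_a but blue is not meant.

How it is judged:
By the outcome, as a careful person would: the job done as asked, in the order asked, and still so for the second after the job is handed in, with the robot touching nothing.
Of sleeve_a, sleeve_b, sleeve_c only 2 to 3 are there at a start; the rules pass over those that are not, and their reading is None.
At some moment in a run one of sleeve_a, sleeve_b, sleeve_c may be knocked a few centimetres aside while the robot is not near it.
It also fails if it takes over 210 s, if anything falls off the work surface, if the arm or the gripper's body presses on something with over 40 N, if the wrist force passes 120 N, or if a joint passes its speed limit or range.

## Working session

There is one attempt and no reset: what is moved stays moved. The work goes in short steps, Python scripts to look and compute and a tool call to move; the robot and the scene stay as the last step left them, time stands still between calls to the robot, and variables do not carry over. Pictures are saved under pics/ and viewed, at most 14 in all, crops included, and the job is handed in when it is done.

Besides the shell and the picture viewer there is one more tool, called after "Emit:" as name([rows], argument=value, ...), one row to a line, values as JSON. drive_tool: Moves the arm, as the interface text tells. Its arguments: {"type":"object","properties":{"series":{"type":"array"},"force":{"type":"number"}},"required":["series"]}

```bash
mkdir -p pics; cat > h.py <<'E'
import numpy as np, cv2
from cell import r
from scipy.spatial.transform import Rotation as R
def rot(q): return R.from_quat([q[1],q[2],q[3],q[0]])
def att(a):
    a=np.array(a,float)
    return a if a.shape==(3,3) else rot(a).as_matrix()
def snap(n,f):
    d=r.get_image(n); cv2.imwrite('pics/'+f+'.png',d['img'][:,:,::-1]); np.savez('pics/'+f+'.npz',K=d['camera_matrix'],o=d['origin'],A=att(d['attitude'])); return d
def load(f): return np.load('pics/'+f+'.npz')
def ray(f,u,v,z):
    d=load(f);K=d['K']; p=d['A']@np.array([(u-K[0,2])/K[0,0],-(v-K[1,2])/K[1,1],-1]); o=d['o']
    return o+p*(z-o[2])/p[2]
def proj(f,P):
    d=load(f);c=d['A'].T@(np.array(P,float)-d['o']); x=d['K']@np.array([c[0],-c[1],-c[2]]); return x[:2]/x[2]
def delta(P,xdir=None):
    """shift to P in tool axes"""
    s=r.observe(); return rot(s['eef_rot']).inv().apply(np.array(P)-s['position'])
E
python3 - <<'E'
from h import *
d=snap('top','top0');print(d.keys(),d['camera_matrix'],d['origin'],d['attitude'])
d=snap('scene','sc0');print(d['origin'])
s=r.observe();print(s,r.grasp_offset)
E
```

```text
dict_keys(['img', 'camera_matrix', 'origin', 'attitude']) [[438.6645174    0.         280.40237884]
 [  0.         438.6645174  207.41636457]
 [  0.           0.           1.        ]] [381.25886732 -14.78602836 986.87487226] [ 0.70950139  0.0814343  -0.08054932 -0.69533304]
[1324.04301899    2.91266732  942.72505468]
{'clock': 0.1, 'joint_pos': array([-1.29799753e+00,  1.50914311e-01,  1.43793167e+00, -2.07399120e-05,
        1.55375811e+00, -1.33989004e-01]), 'qd': array([ 0.00140817, -0.00153929, -0.00225469,  0.0011286 , -0.00062245,
        0.00112944]), 'joint_efforts': array([ 7.50305713e-03, -7.14380479e+01, -5.71790993e+01,  2.01611074e-04,
        7.21460092e-03, -1.94560954e-05]), 'position': array([ 227.43207251, -527.89082587,  230.76574113]), 'eef_rot': array([-5.03783854e-04,  9.79386509e-01,  2.01994581e-01, -4.54147003e-05]), 'ft_force': array([-0.04796017, -0.04850472, -0.17577609]), 'wrist_torque': array([-0.04894019, -0.00804228,  0.01053534]), 'finger_force': 0.0, 'grip_width': 85.34514143979048} 18.700000000000003
```

View pics/top0.png

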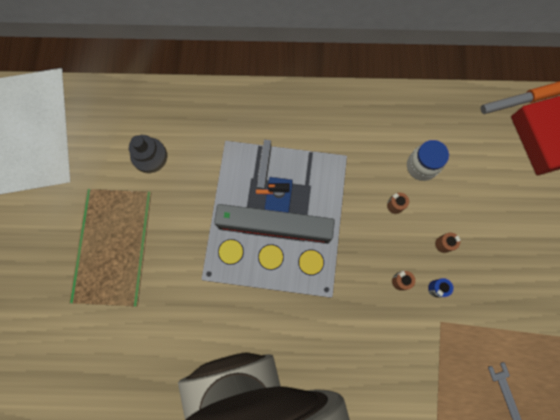

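View pics/sc0.png

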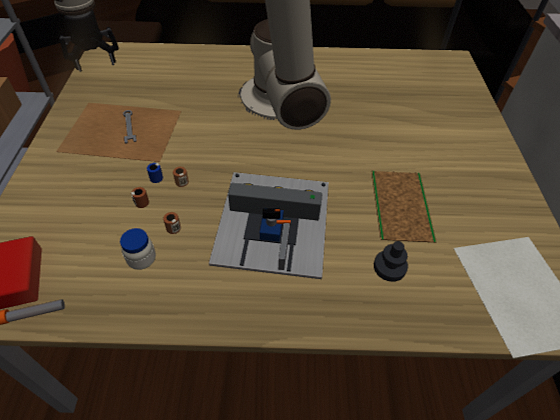

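```bash
python3 - <<'E'
from h import *
f='top0'
im=cv2.imread('pics/top0.png')
cv2.imwrite('pics/crop0.png',cv2.resize(im[175:315,365:485],None,fx=5,fy=4.2857,interpolation=cv2.INTER_CUBIC) if 0 else cv2.resize(im[180:310,370:480],None,fx=4.6,fy=4.6,interpolation=cv2.INTER_CUBIC))
hsv=cv2.cvtColor(im,cv2.COLOR_BGR2HSV)
m=cv2.inRange(hsv,(22,150,120),(32,255,255))
n,l,st,c=cv2.connectedComponentsWithStats(m)
P=[ray(f,*c[i],12) for i in range(1,n) if st[i,4]>200]; print(np.round(P,1))
for uv in [(225,142),(347,154),(332,297),(203,281)]: print('plate',ray(f,*uv,12).round(1))
for uv in [(88,190),(150,193),(138,305),(71,303)]: print('mat',ray(f,*uv,4).round(1))
for uv in [(399,203),(450,242),(404,281),(442,288)]: print('sl',ray(f,*uv,24).round(1))
print('gear',ray(f,140,143,100),'jar',ray(f,433,154,85))
E
```

```text
[[506.3  98.5  12. ]
 [496.2   8.7  12. ]
 [486.2 -81.2  12. ]]
plate [765.2 122.9  12. ]
plate [ 741.1 -165.1   12. ]
plate [ 411.  -127.6   12. ]
plate [439.7 155.4  12. ]
mat [643.4 436.2   4. ]
mat [639.1 291.7   4. ]
mat [385.5 295.7   4. ]
mat [386.9 442.6   4. ]
sl [ 622.  -279.1   24. ]
sl [ 535.3 -388.3   24. ]
sl [ 447.8 -282.7   24. ]
sl [ 434.5 -364.2   24. ]
gear [724.52876953 292.98576699 100.        ] jar [ 717.97544719 -340.8038084    85.        ]
```

View pics/crop0.png

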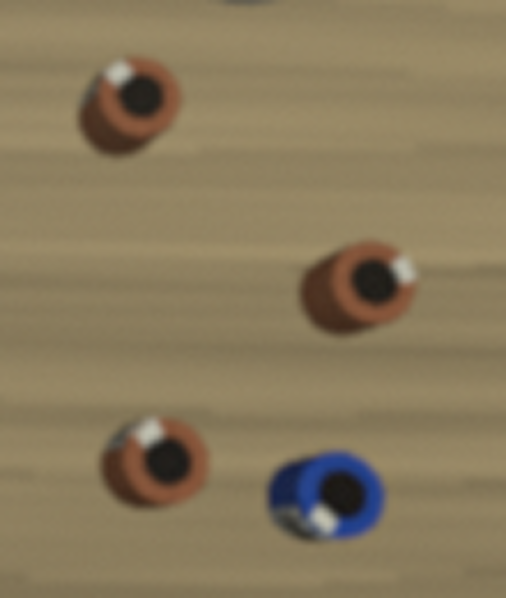

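Three copper sleeves at top px (399,203), (450,242), (404,281) fit the description. The lookalike at (442,288) is blue, so it is not meant. The marks face about +45°, −63° and +32° in the world. Next is the knob.

```bash
cat >> h.py <<'E'
YAW=np.arctan2(20.1,179.7)*-1; S0=np.array([496.2,8.7,0.])
def st(x,y,z): c,s=np.cos(YAW),np.sin(YAW); return S0+np.array([c*x-s*y,s*x+c*y,z])
def plan(*ws):
    s=r.observe(); R0=rot(s['eef_rot'])
    for P,a in ws:
        a=np.radians(a); c,sn=np.cos(a),np.sin(a)
        Rt=R.from_matrix(np.array([[c,sn,0],[sn,-c,0],[0,0,-1]]))
        print('shift',R0.inv().apply(np.array(P)-s['position']).round(1),'rot',np.degrees((R0.inv()*Rt).as_rotvec()).round(1))
E
python3 - <<'E'
from h import *
print(st(137,0,0),np.degrees(YAW))
plan((st(110,0,230),83.6),(st(137,0,75),83.6))
E
```

```text
[632.35094742  -6.52890397   0.        ] -6.382182049504841
shift [ 554.7 -332.     1.2] rot [ -0.   -0.  -60.3]
shift [ 578.1 -318.4  156.2] rot [ -0.   -0.  -60.3]
```

Emit:
drive_tool([
  {"x": 60,"y": -35,"az": -6,"gripper": 0.45},
  {"x": 115,"y": -69,"az": -13},
  {"x": 170,"y": -102,"az": -19},
  {"x": 225,"y": -135,"az": -26},
  {"x": 280,"y": -168,"az": -32},
  {"x": 335,"y": -201,"az": -38},
  {"x": 390,"y": -234,"az": -44},
  {"x": 445,"y": -267,"az": -50},
  {"x": 500,"y": -300,"az": -56},
  {"x": 540,"y": -324,"az": -60.3},
  {"x": 554.7,"y": -332,"z": 1,"az": -60.3},
  {"x": 554.7,"y": -332,"z": 1,"az": -60.3},
  {"x": 554.7,"y": -332,"z": 1,"az": -60.3},
  {"x": 554.7,"y": -332,"z": 1,"az": -60.3},
])

```text
invalid input at $.series[0]: expected keys ax, ay, az, x, y, z, gripper
```

```bash
python3 - <<'E'
from h import *
d=snap('wrist','w1'); s=r.observe(); print(s['position'],s['grip_width'],s['joint_pos'],d['origin'],d['origin']-s['position'])
for y in (-90,0,90): print(proj('w1',st(0,y,12)))
print(proj('w1',st(137,0,105)))
plan((st(137,0,75),83.6))
E
```

```text
[ 227.4473306  -527.90220712  230.84911877] 85.5159911198858 [-1.29797731e+00  1.50866632e-01  1.43781880e+00 -2.03949407e-05
  1.55383704e+00 -1.34005122e-01] [ 302.48495487 -494.73432556  374.46800391] [ 75.03762427  33.16788156 143.61888513]
[-125.12740564 -356.40259351]
[-259.62000707 -450.78881543]
[-411.90510954 -557.66172386]
[ -728.60574149 -1554.90549373]
shift [ 578.1 -318.5  156.2] rot [ -0.   -0.  -60.3]
```

View pics/w1.png

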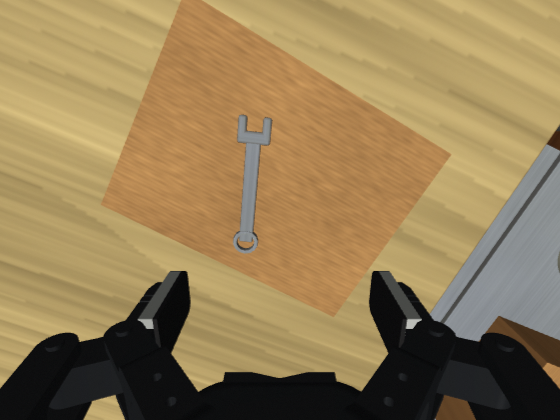

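The call was refused because every row needs all keys. The picture is from the start pose and shows only a wrench, which is irrelevant.

Emit:
drive_tool([
  {"ax": 0,"ay": 0,"az": -60.3,"x": 554.7,"y": -332,"z": 1,"gripper": 0.45},
  {"ax": 0,"ay": 0,"az": -60.3,"x": 554.7,"y": -332,"z": 1,"gripper": 0.45},
  {"ax": 0,"ay": 0,"az": -60.3,"x": 554.7,"y": -332,"z": 1,"gripper": 0.45},
  {"ax": 0,"ay": 0,"az": -60.3,"x": 554.7,"y": -332,"z": 1,"gripper": 0.45},
  {"ax": 0,"ay": 0,"az": -60.3,"x": 554.7,"y": -332,"z": 1,"gripper": 0.45},
  {"ax": 0,"ay": 0,"az": -60.3,"x": 554.7,"y": -332,"z": 1,"gripper": 0.45},
  {"ax": 0,"ay": 0,"az": -60.3,"x": 554.7,"y": -332,"z": 1,"gripper": 0.45},
  {"ax": 0,"ay": 0,"az": -60.3,"x": 554.7,"y": -332,"z": 1,"gripper": 0.45},
  {"ax": 0,"ay": 0,"az": -60.3,"x": 554.7,"y": -332,"z": 1,"gripper": 0.45},
  {"ax": 0,"ay": 0,"az": -60.3,"x": 554.7,"y": -332,"z": 1,"gripper": 0.45},
  {"ax": 0,"ay": 0,"az": -60.3,"x": 554.7,"y": -332,"z": 1,"gripper": 0.45},
  {"ax": 0,"ay": 0,"az": -60.3,"x": 554.7,"y": -332,"z": 1,"gripper": 0.45},
  {"ax": 0,"ay": 0,"az": -60.3,"x": 554.7,"y": -332,"z": 1,"gripper": 0.45},
  {"ax": 0,"ay": 0,"az": -60.3,"x": 554.7,"y": -332,"z": 1,"gripper": 0.45},
  {"ax": 0,"ay": 0,"az": -60.3,"x": 554.7,"y": -332,"z": 1,"gripper": 0.45},
])

```text
clock: 2.02
position: [605.3, -4.5, 230.6]
eef_rot: [0.0, 0.746, 0.666, 0.0]
ft_force: [-1.0, 0.4, 0.4]
grip_width: 38.3
finger_force: 0.0
```

```bash
python3 - <<'E'
from h import *
d=snap('wrist','w2'); d=snap('top','top1'); s=r.observe(); print(s['position'],s['grip_width'],s['joint_pos'])
im=np.hstack([cv2.resize(cv2.imread('pics/w2.png'),(400,300)),cv2.resize(cv2.imread('pics/top1.png')[130:300,195:360],(309,300)) ]);cv2.imwrite('pics/v2.png',im)
for y in (-90,0,90): print(proj('w2',st(0,y,12)))
print(proj('w2',st(137,0,105)),proj('top0',st(137,0,105)))
plan((st(137,0,120),83.6),(st(137,0,75),83.6))
E
```

```text
[605.40396389  -4.18181355 230.52600582] 38.28107512573024 [-1.34142019e-01  2.14054653e-01  1.36429230e+00  6.98713772e-05
  1.56300364e+00 -2.18596371e-02]
[192.25182268 248.7288288 ]
[185.44837069 178.85254032]
[177.51108354  97.33095876]
[309.50616894 201.65544593] [278.4151319 186.378341 ]
shift [  0.7  27.  110.5] rot [ 0. -0. -0.]
shift [  0.7  27.  155.5] rot [ 0. -0. -0.]
```

View pics/v2.png

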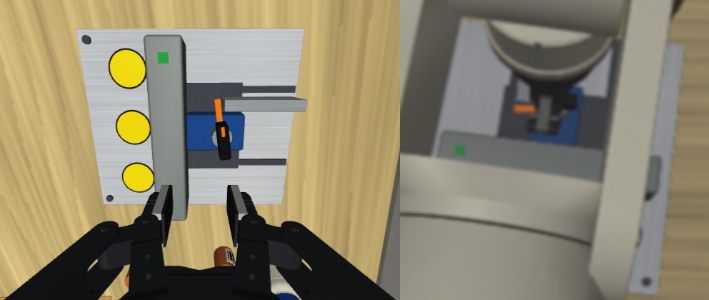

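Wrist view: the knob top is at about (222,141) in the scaled picture, within 3 px of the prediction, and the pads match too. Descending and gripping.

Emit:
drive_tool([
  {"ax": 0,"ay": 0,"az": 0,"x": 0.7,"y": 27,"z": 60,"gripper": 0.45},
  {"ax": 0,"ay": 0,"az": 0,"x": 0.7,"y": 27,"z": 100,"gripper": 0.45},
  {"ax": 0,"ay": 0,"az": 0,"x": 0.7,"y": 27,"z": 130,"gripper": 0.45},
  {"ax": 0,"ay": 0,"az": 0,"x": 0.7,"y": 27,"z": 155,"gripper": 0.45},
  {"ax": 0,"ay": 0,"az": 0,"x": 0.7,"y": 27,"z": 155,"gripper": 0.45},
  {"ax": 0,"ay": 0,"az": 0,"x": 0.7,"y": 27,"z": 155,"gripper": 0},
  {"ax": 0,"ay": 0,"az": 0,"x": 0.7,"y": 27,"z": 155,"gripper": 0},
  {"ax": 0,"ay": 0,"az": 0,"x": 0.7,"y": 27,"z": 155,"gripper": 0},
  {"ax": 0,"ay": 0,"az": 0,"x": 0.7,"y": 27,"z": 155,"gripper": 0},
  {"ax": 0,"ay": 0,"az": 0,"x": 0.7,"y": 27,"z": 155,"gripper": 0},
], force=50)

```text
clock: 3.38
position: [634.0, -6.2, 78.2]
eef_rot: [0.002, 0.745, 0.667, 0.002]
ft_force: [4.3, 0.0, 7.7]
grip_width: 14.0
finger_force: 68.3
```

```bash
python3 - <<'E'
from h import *
s=r.observe(); print(s['position'],st(137,0,75),s['ft_force'],s['wrist_torque'],s['grip_width'])
plan((s['position'],83.6+86))
E
```

```text
[633.98588633  -6.21485715  78.24793325] [632.35094742  -6.52890397  75.        ] [4.27307656 0.0372112  7.70015335] [-0.07406144 -0.28940861  0.04293123] 14.025768840356218
shift [0. 0. 0.] rot [  0.2   0.2 -86. ]
```

Emit:
drive_tool([
  {"ax": 0,"ay": 0,"az": -10,"x": 0,"y": 0,"z": 0,"gripper": 0},
  {"ax": 0,"ay": 0,"az": -20,"x": 0,"y": 0,"z": 0,"gripper": 0},
  {"ax": 0,"ay": 0,"az": -30,"x": 0,"y": 0,"z": 0,"gripper": 0},
  {"ax": 0,"ay": 0,"az": -40,"x": 0,"y": 0,"z": 0,"gripper": 0},
  {"ax": 0,"ay": 0,"az": -50,"x": 0,"y": 0,"z": 0,"gripper": 0},
  {"ax": 0,"ay": 0,"az": -60,"x": 0,"y": 0,"z": 0,"gripper": 0},
  {"ax": 0,"ay": 0,"az": -70,"x": 0,"y": 0,"z": 0,"gripper": 0},
  {"ax": 0,"ay": 0,"az": -80,"x": 0,"y": 0,"z": 0,"gripper": 0},
  {"ax": 0,"ay": 0,"az": -86,"x": 0,"y": 0,"z": 0,"gripper": 0},
  {"ax": 0,"ay": 0,"az": -86,"x": 0,"y": 0,"z": 0,"gripper": 0},
  {"ax": 0,"ay": 0,"az": -86,"x": 0,"y": 15,"z": 0,"gripper": 0},
  {"ax": 0,"ay": 0,"az": -86,"x": 0,"y": 30,"z": 0,"gripper": 0},
  {"ax": 0,"ay": 0,"az": -86,"x": 0,"y": 45,"z": 0,"gripper": 0},
  {"ax": 0,"ay": 0,"az": -86,"x": 0,"y": 60,"z": 0,"gripper": 0},
  {"ax": 0,"ay": 0,"az": -86,"x": 0,"y": 70,"z": 0,"gripper": 0},
  {"ax": 0,"ay": 0,"az": -86,"x": 0,"y": 76,"z": 0,"gripper": 0},
  {"ax": 0,"ay": 0,"az": -86,"x": 0,"y": 76,"z": 0,"gripper": 0},
  {"ax": 0,"ay": 0,"az": -86,"x": 0,"y": 76,"z": 0,"gripper": 0},
])

```text
clock: 5.62
position: [708.3, -14.9, 78.3]
eef_rot: [0.001, 0.091, 0.996, -0.0]
ft_force: [-8.0, -2.2, 11.8]
grip_width: 14.3
finger_force: 62.9
```

```bash
python3 - <<'E'
from h import *
s=r.observe(); print(s['position'],st(212,0,75),s['ft_force'],s['wrist_torque'],s['grip_width'],s['joint_pos'])
E
```

```text
[708.32636651 -14.85947169  78.2830823 ] [706.88613762 -14.86589519  75.        ] [-8.0179531  -2.15490251 11.78510126] [-0.29797415  1.32098341  0.0161093 ] 14.306930313665626 [-1.29379368e-01  5.06051200e-01  1.28418560e+00 -4.70127839e-04
  1.34939348e+00 -1.51856834e+00]
```

```bash
python3 - <<'E'
from h import *
d=load('w1'); print(d['A'].T, ) # axis
ax=-d['A'][:,2]; p=np.array([227.4,-527.9,230.8]); t=np.radians(23.3)
Rz=lambda a:R.from_euler('z',a).as_matrix()
o=Rz(-t)@(d['o']-p); ax=Rz(-t)@ax; print(o,ax)
a=np.radians(45); z=300
o2=Rz(a)@o; a2=Rz(a)@ax
h=z+o2[2]-24; hit=o2[:2]+a2[:2]*h/-a2[2]
tgt=np.array([535,-325])-hit; print(tgt)
plan((np.r_[r.observe()['position'][:2],150],169.6),(np.r_[tgt,z],45))
E
```

```text
[[ 0.39559454 -0.91842383 -0.00162452]
 [ 0.87109433  0.37576754 -0.31621738]
 [ 0.29103202  0.12367876  0.94868537]]
[ 82.08003846   0.76137747 143.66800391] [-0.31621788  0.0015241  -0.94868537]
[ 576.88915346 -285.14107858]
shift [ -0.1  -0.  -71.7] rot [-0.   0.1  0. ]
shift [  80.  -289.6 -221.8] rot [1.000e-01 1.000e-01 1.246e+02]
```

Emit:
drive_tool([
  {"ax": 0,"ay": 0,"az": 0,"x": 0,"y": 0,"z": 0,"gripper": 0.5},
  {"ax": 0,"ay": 0,"az": 0,"x": 0,"y": 0,"z": 0,"gripper": 0.5},
  {"ax": 0,"ay": 0,"az": 0,"x": 0,"y": 0,"z": 0,"gripper": 0.5},
  {"ax": 0,"ay": 0,"az": 0,"x": 0,"y": 0,"z": -40,"gripper": 0.5},
  {"ax": 0,"ay": 0,"az": 0,"x": 0,"y": 0,"z": -80,"gripper": 0.5},
  {"ax": 0,"ay": 0,"az": 10,"x": 0,"y": 0,"z": -120,"gripper": 0.7},
  {"ax": 0,"ay": 0,"az": 20,"x": 10,"y": -40,"z": -160,"gripper": 0.7},
  {"ax": 0,"ay": 0,"az": 124.6,"x": 80,"y": -290,"z": -222,"gripper": 0.7},
  {"ax": 0,"ay": 0,"az": 124.6,"x": 80,"y": -290,"z": -222,"gripper": 0.7},
  {"ax": 0,"ay": 0,"az": 124.6,"x": 80,"y": -290,"z": -222,"gripper": 0.7},
  {"ax": 0,"ay": 0,"az": 124.6,"x": 80,"y": -290,"z": -222,"gripper": 0.7},
  {"ax": 0,"ay": 0,"az": 124.6,"x": 80,"y": -290,"z": -222,"gripper": 0.7},
  {"ax": 0,"ay": 0,"az": 124.6,"x": 80,"y": -290,"z": -222,"gripper": 0.7},
  {"ax": 0,"ay": 0,"az": 124.6,"x": 80,"y": -290,"z": -222,"gripper": 0.7},
  {"ax": 0,"ay": 0,"az": 124.6,"x": 80,"y": -290,"z": -222,"gripper": 0.7},
  {"ax": 0,"ay": 0,"az": 124.6,"x": 80,"y": -290,"z": -222,"gripper": 0.7},
  {"ax": 0,"ay": 0,"az": 124.6,"x": 80,"y": -290,"z": -222,"gripper": 0.7},
  {"ax": 0,"ay": 0,"az": 124.6,"x": 80,"y": -290,"z": -222,"gripper": 0.7},
  {"ax": 0,"ay": 0,"az": 124.6,"x": 80,"y": -290,"z": -222,"gripper": 0.7},
  {"ax": 0,"ay": 0,"az": 124.6,"x": 80,"y": -290,"z": -222,"gripper": 0.7},
])

```text
clock: 8.12
position: [577.0, -285.3, 297.3]
eef_rot: [-0.0, 0.923, 0.384, 0.0]
ft_force: [-0.2, -0.4, -0.1]
grip_width: 60.0
finger_force: 0.0
```

```bash
python3 - <<'E'
from h import *
d=snap('wrist','w3'); s=r.observe(); print(s['position'],s['grip_width'],s['joint_pos'])
for P in [(622,-279),(535,-388),(448,-283)]: print(proj('w3',(*P,48)))
E
```

```text
[ 577.00356144 -285.27356274  297.32028124] 59.589663073876245 [-5.78815874e-01  2.85509671e-01  1.14317172e+00  1.07744801e-04
  1.71293311e+00  2.05008597e-01]
[302.28105775 144.95385553]
[311.11104375 247.71569768]
[211.27869598 238.94967697]
```

View pics/w3.png

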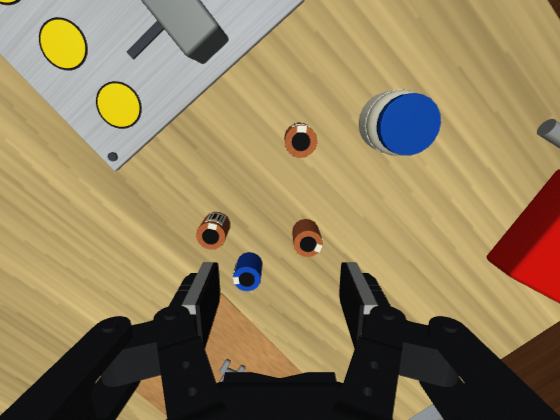

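Wrist view: copper sleeves with holes at (301,141), (308,243) and (211,236). The blue one is at (247,279), and the grease jar is at (405,123).

```bash
cat >> h.py <<'E'
def cc(m,near,R_):
    n,l,s,c=cv2.connectedComponentsWithStats(m.astype(np.uint8))
    k=[i for i in range(1,n) if s[i,4]>5 and np.hypot(*(c[i]-near))<R_]
    return [(c[i],s[i,4]) for i in sorted(k,key=lambda i:-s[i,4])]
def sleeve(f,uv,z=48,win=24):
    """hole centre + tick from sub-pixel upscaled crop"""
    im=cv2.imread('pics/'+f+'.png'); k=6; u0,v0=int(uv[0])-win,int(uv[1])-win
    c=cv2.resize(im[v0:v0+2*win,u0:u0+2*win],None,fx=k,fy=k,interpolation=cv2.INTER_CUBIC)
    px=lambda p:(np.array(p)+.5)/k-.5+np.array([u0,v0])
    mx=c.max(2); mn=c.min(2); ctr=np.array([win*k,win*k])
    h=cc(mx<65,ctr,50); H=px(h[0][0]); ph=ray(f,*H,z)
    out=[]
    for t,a in cc(mn>150,ctr,130)[:4]:
        T=px(t); pt=ray(f,*T,z); dd=pt-ph; out.append((T.round(1).tolist(),a,round(float(np.hypot(*dd[:2])),1),round(float(np.degrees(np.arctan2(dd[1],dd[0]))),1)))
    return H.round(1),h[0][1],ph.round(1),out
E
python3 - <<'E'
from h import *
for uv in [(301,141),(308,243),(211,236)]: print(sleeve('w3',uv))
for uv in [(401,201),(451,241),(406,280)]: print('top',sleeve('top0',uv,win=14))
P=[]
im=cv2.imread('pics/w3.png');m=cv2.inRange(cv2.cvtColor(im,cv2.COLOR_BGR2HSV),(22,150,120),(32,255,255))
for c,a in cc(m>0,np.array([80,60]),80): print('pad',c,a,ray('w3',*c,12).round(1))
print(st(0,-90,12),st(0,0,12))
E
```

```text
(array([300.4, 141.2]), np.int32(9236), array([ 623.5, -274.1,   48. ]), [([301.5, 128.5], np.int32(2078), 15.1, 41.3), ([297.7, 124.1], np.int32(81), 20.6, 55.6), ([292.5, 125.8], np.int32(35), 20.8, 73.6), ([302.8, 124.0], np.int32(26), 20.5, 38.3)])
(array([307.6, 243.7]), np.int32(6713), array([ 535.6, -380.2,   48. ]), [([317.9, 247.8], np.int32(1503), 15.6, -67.8)])
(array([210. , 236.1]), np.int32(6903), array([ 450. , -279.1,   48. ]), [([211.9, 226.1], np.int32(1527), 14.9, 31.7), ([217.5, 221.8], np.int32(32), 23.5, 16.4), ([206.0, 220.8], np.int32(25), 22.4, 54.9), ([209.2, 219.9], np.int32(21), 23.4, 43.9)])
top (array([400.3, 200.4]), np.int32(2016), array([ 621.8, -275.6,   48. ]), [([395.3, 195.3], np.int32(291), 15.6, 42.6)])
top (array([450.9, 240.8]), np.int32(2272), array([ 534. , -381.1,   48. ]), [([457.4, 238.1], np.int32(310), 15.8, -67.1)])
top (array([406. , 279.9]), np.int32(2415), array([ 448.6, -280.5,   48. ]), [([402.1, 273.5], np.int32(373), 15.4, 30.7)])
pad [62.34617664 43.40723177] 1687 [497.6  11.3  12. ]
pad [118.06026629 104.54239664] 1427 [487.8 -78.7  12. ]
[486.19561053 -80.74222823  12.        ] [496.2   8.7  12. ]
```

```bash
python3 - <<'E'
from h import *
plan(((450,-279,110),31.7),((450,-279,10),31.7),((450,-279,150),31.7))
E
```

```text
shift [-85.2 -94.4 187.3] rot [-0.  -0.  13.4]
shift [-85.2 -94.4 287.3] rot [-0.  -0.  13.4]
shift [-85.2 -94.4 147.3] rot [-0.  -0.  13.4]
```

Emit:
drive_tool([
  {"ax": 0,"ay": 0,"az": 13.4,"x": -85.2,"y": -94.4,"z": 187,"gripper": 0.7},
  {"ax": 0,"ay": 0,"az": 13.4,"x": -85.2,"y": -94.4,"z": 187,"gripper": 0.7},
  {"ax": 0,"ay": 0,"az": 13.4,"x": -85.2,"y": -94.4,"z": 187,"gripper": 0.7},
  {"ax": 0,"ay": 0,"az": 13.4,"x": -85.2,"y": -94.4,"z": 187,"gripper": 0.7},
  {"ax": 0,"ay": 0,"az": 13.4,"x": -85.2,"y": -94.4,"z": 187,"gripper": 0.7},
  {"ax": 0,"ay": 0,"az": 13.4,"x": -85.2,"y": -94.4,"z": 187,"gripper": 0.7},
  {"ax": 0,"ay": 0,"az": 13.4,"x": -85.2,"y": -94.4,"z": 230,"gripper": 0.7},
  {"ax": 0,"ay": 0,"az": 13.4,"x": -85.2,"y": -94.4,"z": 265,"gripper": 0.7},
  {"ax": 0,"ay": 0,"az": 13.4,"x": -85.2,"y": -94.4,"z": 287,"gripper": 0.7},
  {"ax": 0,"ay": 0,"az": 13.4,"x": -85.2,"y": -94.4,"z": 287,"gripper": 0.7},
  {"ax": 0,"ay": 0,"az": 13.4,"x": -85.2,"y": -94.4,"z": 287,"gripper": 0.2},
  {"ax": 0,"ay": 0,"az": 13.4,"x": -85.2,"y": -94.4,"z": 287,"gripper": 0.2},
  {"ax": 0,"ay": 0,"az": 13.4,"x": -85.2,"y": -94.4,"z": 287,"gripper": 0.2},
  {"ax": 0,"ay": 0,"az": 13.4,"x": -85.2,"y": -94.4,"z": 287,"gripper": 0.2},
  {"ax": 0,"ay": 0,"az": 13.4,"x": -85.2,"y": -94.4,"z": 260,"gripper": 0.2},
  {"ax": 0,"ay": 0,"az": 13.4,"x": -85.2,"y": -94.4,"z": 210,"gripper": 0.2},
  {"ax": 0,"ay": 0,"az": 13.4,"x": -85.2,"y": -94.4,"z": 157,"gripper": 0.2},
  {"ax": 0,"ay": 0,"az": 13.4,"x": -85.2,"y": -94.4,"z": 157,"gripper": 0.2},
], force=50)

```text
clock: 10.42
position: [451.6, -280.0, 145.4]
eef_rot: [0.003, 0.962, 0.272, 0.002]
ft_force: [1.0, -0.1, -3.1]
grip_width: 39.0
finger_force: 51.0
```

```bash
cat >> h.py <<'E'
S0=np.array([497.6,10.6,0.])
E
python3 - <<'E'
from h import *
s=r.observe(); print(s['position'],s['grip_width'],s['joint_pos'])
plan((st(0,90,140),-6.4),(st(0,90,22),-6.4),(st(0,90,140),-6.4))
snap('wrist','w4')
E
```

```text
[ 451.60401003 -279.95853727  145.38884142] 38.96560018008231 [-7.00033236e-01  9.97222416e-02  1.67028717e+00  7.81528580e-05
  1.36352453e+00  3.18860083e-01]
shift [ 246.9 -294.3    3.8] rot [ 0.4 -0.3 38. ]
shift [ 246.6 -295.2  121.8] rot [ 0.4 -0.3 38. ]
shift [ 246.9 -294.3    3.8] rot [ 0.4 -0.3 38. ]
```

View pics/w4.png

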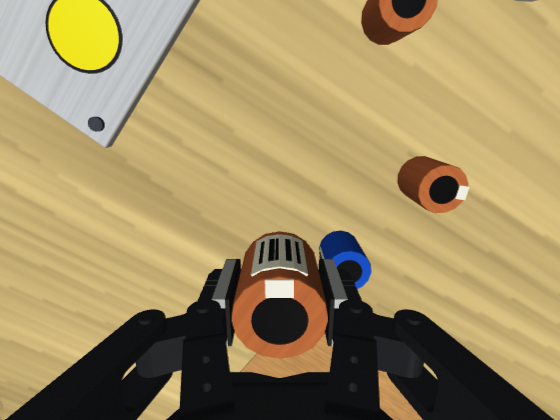

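Sleeve held, with its code patch along the tool's x axis (tick at (280,289)). Checking where the arm settled before planning the placing.

```bash
python3 - <<'E'
from h import *
s=r.observe(); print(s['position'],s['qd'].round(4),s['clock'])
plan((st(0,90,140),-6.4),(st(0,90,22),-6.4))
print(sleeve('w4',(443,189),win=40)); print(sleeve('w4',(409,30),win=29))
E
```

```text
[ 450.75881992 -279.32077228  142.69204861] [-0.0007  0.0383  0.0525  0.0001 -0.0204  0.0001] 10.475
shift [ 247.3 -293.3    1.8] rot [ 0.2 -0.2 38. ]
shift [ 247.1 -293.8  119.8] rot [ 0.2 -0.2 38. ]
(array([443.4, 189.3]), np.int32(21928), array([ 536.1, -380.4,   48. ]), [([462.2, 192.4], np.int32(4960), 15.6, -67.6)])Traceback (most recent call last):
  File "<stdin>", line 4, in <module>
  File "h.py", line 37, in sleeve
    h=cc(mx<65,ctr,50); H=px(h[0][0]); ph=ray(f,*H,z)
                             ~^^^
IndexError: list index out of range
```

```bash
cat >> h.py <<'E'
def planc(P0,a0,*ws):
    f=lambda a:R.from_matrix(np.array([[np.cos(a),np.sin(a),0],[np.sin(a),-np.cos(a),0],[0,0,-1]]))
    R0=f(np.radians(a0))
    for P,a in ws:
        print('shift',R0.inv().apply(np.array(P)-np.array(P0)).round(1),'rot',np.degrees((R0.inv()*f(np.radians(a))).as_rotvec()).round(1), 'P',np.round(P,1))
E
python3 - <<'E'
from h import *
planc((450,-279,140.3),31.7,(st(0,90,140),-6.4),(st(0,90,22),-6.4),(st(0,0,260),-6.4))
E
```

```text
shift [ 248.2 -292.2    0.3] rot [ 0.   0.  38.1] P [507.6 100.  140. ]
shift [ 248.2 -292.2  118.3] rot [ 0.   0.  38.1] P [507.6 100.   22. ]
shift [ 192.7 -221.4 -119.7] rot [ 0.   0.  38.1] P [497.6  10.6 260. ]
```

Emit:
drive_tool([
  {"ax": 0,"ay": 0,"az": 38.1,"x": 248.2,"y": -292.2,"z": 0,"gripper": 0.2},
  {"ax": 0,"ay": 0,"az": 38.1,"x": 248.2,"y": -292.2,"z": 0,"gripper": 0.2},
  {"ax": 0,"ay": 0,"az": 38.1,"x": 248.2,"y": -292.2,"z": 0,"gripper": 0.2},
  {"ax": 0,"ay": 0,"az": 38.1,"x": 248.2,"y": -292.2,"z": 0,"gripper": 0.2},
  {"ax": 0,"ay": 0,"az": 38.1,"x": 248.2,"y": -292.2,"z": 0,"gripper": 0.2},
  {"ax": 0,"ay": 0,"az": 38.1,"x": 248.2,"y": -292.2,"z": 0,"gripper": 0.2},
  {"ax": 0,"ay": 0,"az": 38.1,"x": 248.2,"y": -292.2,"z": 0,"gripper": 0.2},
  {"ax": 0,"ay": 0,"az": 38.1,"x": 248.2,"y": -292.2,"z": 0,"gripper": 0.2},
  {"ax": 0,"ay": 0,"az": 38.1,"x": 248.2,"y": -292.2,"z": 30,"gripper": 0.2},
  {"ax": 0,"ay": 0,"az": 38.1,"x": 248.2,"y": -292.2,"z": 70,"gripper": 0.2},
  {"ax": 0,"ay": 0,"az": 38.1,"x": 248.2,"y": -292.2,"z": 100,"gripper": 0.2},
  {"ax": 0,"ay": 0,"az": 38.1,"x": 248.2,"y": -292.2,"z": 112,"gripper": 0.2},
  {"ax": 0,"ay": 0,"az": 38.1,"x": 248.2,"y": -292.2,"z": 117,"gripper": 0.2},
  {"ax": 0,"ay": 0,"az": 38.1,"x": 248.2,"y": -292.2,"z": 117.5,"gripper": 0.2},
  {"ax": 0,"ay": 0,"az": 38.1,"x": 248.2,"y": -292.2,"z": 117.5,"gripper": 0.2},
])

```text
clock: 12.35
position: [508.9, 99.9, 24.1]
eef_rot: [-0.0, 0.998, -0.057, 0.001]
ft_force: [-3.0, -2.0, 7.8]
grip_width: 38.9
finger_force: 52.0
```

```bash
python3 - <<'E'
from h import *
s=r.observe(); print(s['position'],s['ft_force'],s['grip_width'],s['eef_rot'])
planc((507.6,100,22.8),-6.4,((507.6,100,150),-6.4),(st(-60,0,270),-6.4))
E
```

```text
[508.87026974  99.92717089  24.13020365] [-3.0425345  -2.04970793  7.80795085] 38.93903245979424 [-3.05169705e-05  9.98391279e-01 -5.66939315e-02  8.06523666e-04]
shift [   0.     0.  -127.2] rot [0. 0. 0.] P [507.6 100.  150. ]
shift [ -60.    90.  -247.2] rot [0. 0. 0.] P [438.   17.3 270. ]
```

Emit:
drive_tool([
  {"ax": 0,"ay": 0,"az": 0,"x": 0,"y": 0,"z": -1,"gripper": 0.7},
  {"ax": 0,"ay": 0,"az": 0,"x": 0,"y": 0,"z": -1,"gripper": 0.7},
  {"ax": 0,"ay": 0,"az": 0,"x": 0,"y": 0,"z": -1,"gripper": 0.7},
  {"ax": 0,"ay": 0,"az": 0,"x": 0,"y": 0,"z": -30,"gripper": 0.7},
  {"ax": 0,"ay": 0,"az": 0,"x": 0,"y": 0,"z": -80,"gripper": 0.7},
  {"ax": 0,"ay": 0,"az": 0,"x": 0,"y": 0,"z": -130,"gripper": 0.7},
  {"ax": 0,"ay": 0,"az": 0,"x": -40,"y": 90,"z": -200,"gripper": 0.7},
  {"ax": 0,"ay": 0,"az": 0,"x": -40,"y": 90,"z": -200,"gripper": 0.7},
  {"ax": 0,"ay": 0,"az": 0,"x": -40,"y": 90,"z": -200,"gripper": 0.7},
  {"ax": 0,"ay": 0,"az": 0,"x": -40,"y": 90,"z": -200,"gripper": 0.7},
  {"ax": 0,"ay": 0,"az": 0,"x": -40,"y": 90,"z": -200,"gripper": 0.7},
])

```text
clock: 13.72
position: [458.3, 15.9, 221.8]
eef_rot: [-0.0, 0.998, -0.056, -0.001]
ft_force: [0.3, 0.4, -0.3]
grip_width: 59.8
finger_force: 0.0
```

```bash
python3 - <<'E'
from h import *
s=r.observe(); print(s['position'],s['eef_rot'])
snap('wrist','w5')
for y in (-90,0,90): print(proj('w5',st(0,y,12)))
print(proj('w5',st(0,90,60)))
im=cv2.imread('pics/w5.png');m=cv2.inRange(cv2.cvtColor(im,cv2.COLOR_BGR2HSV),(22,150,120),(32,255,255))
for c,a in cc(m>0,np.array([280,200]),400): print('pad',c,a,ray('w5',*c,12).round(1))
E
```

```text
[458.31011766  15.92138487 221.8081411 ] [-1.83636015e-04  9.98419537e-01 -5.61929511e-02 -8.64240712e-04]
[362.75685953 144.71265681]
[281.32706779 144.79965196]
[199.94191961 144.88659941]
[187.99008422 150.9369915 ]
pad [282.31260054 143.93887399] 1865 [498.4   9.4  12. ]
pad [364.31313673 143.75495979] 1865 [488.4 -80.6  12. ]
pad [210.55201342 140.88422819] 596 [510.6  87.6  12. ]
```

View pics/w5.png

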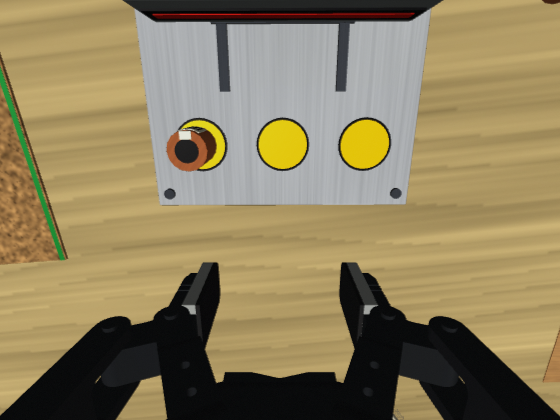

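```bash
cat >> h.py <<'E'
S0=np.array([498.4,9.5,0.])
E
python3 - <<'E'
from h import *
print(sleeve('w5',(186,150),z=60),st(0,90,12))
p=(458,15.8,222)
A=(623.2,-274.2); 
planc(p,-6.4,((*A,150),41.5),((*A,10),41.5),((*A,150),41.5))
planc((*A,150),41.5,(st(0,0,140),-6.4),(st(0,0,22.5),-6.4))
E
```

```text
(array([186.1, 150.8]), np.int32(15330), array([507.9, 101.8,  60. ]), [([171.4, 153.6], np.int32(19123), 14.7, 94.2), ([184.4, 134.8], np.int32(3528), 15.0, -5.6), ([189.8, 128.9], np.int32(77), 21.1, -21.1), ([183.5, 128.9], np.int32(54), 20.4, -4.7)]) [508.40438947  98.94222823  12.        ]
shift [196.5 269.8  72. ] rot [  0.    0.  -47.9] P [ 623.2 -274.2  150. ]
shift [196.5 269.8 212. ] rot [  0.    0.  -47.9] P [ 623.2 -274.2   10. ]
shift [196.5 269.8  72. ] rot [  0.    0.  -47.9] P [ 623.2 -274.2  150. ]
shift [  94.5 -295.2   10. ] rot [ 0.   0.  47.9] P [498.4   9.5 140. ]
shift [  94.5 -295.2  127.5] rot [ 0.   0.  47.9] P [498.4   9.5  22.5]
```

Pad 0's sleeve stands at about (508,102), angle −5.6°. Next, sleeve A.

Emit:
drive_tool([
  {"ax": 0,"ay": 0,"az": -47.9,"x": 196.5,"y": 269.8,"z": 72,"gripper": 0.7},
  {"ax": 0,"ay": 0,"az": -47.9,"x": 196.5,"y": 269.8,"z": 72,"gripper": 0.7},
  {"ax": 0,"ay": 0,"az": -47.9,"x": 196.5,"y": 269.8,"z": 72,"gripper": 0.7},
  {"ax": 0,"ay": 0,"az": -47.9,"x": 196.5,"y": 269.8,"z": 72,"gripper": 0.7},
  {"ax": 0,"ay": 0,"az": -47.9,"x": 196.5,"y": 269.8,"z": 72,"gripper": 0.7},
  {"ax": 0,"ay": 0,"az": -47.9,"x": 196.5,"y": 269.8,"z": 72,"gripper": 0.7},
  {"ax": 0,"ay": 0,"az": -47.9,"x": 196.5,"y": 269.8,"z": 72,"gripper": 0.7},
  {"ax": 0,"ay": 0,"az": -47.9,"x": 196.5,"y": 269.8,"z": 110,"gripper": 0.7},
  {"ax": 0,"ay": 0,"az": -47.9,"x": 196.5,"y": 269.8,"z": 160,"gripper": 0.7},
  {"ax": 0,"ay": 0,"az": -47.9,"x": 196.5,"y": 269.8,"z": 200,"gripper": 0.7},
  {"ax": 0,"ay": 0,"az": -47.9,"x": 196.5,"y": 269.8,"z": 212,"gripper": 0.7},
  {"ax": 0,"ay": 0,"az": -47.9,"x": 196.5,"y": 269.8,"z": 212,"gripper": 0.7},
  {"ax": 0,"ay": 0,"az": -47.9,"x": 196.5,"y": 269.8,"z": 212,"gripper": 0.2},
  {"ax": 0,"ay": 0,"az": -47.9,"x": 196.5,"y": 269.8,"z": 212,"gripper": 0.2},
  {"ax": 0,"ay": 0,"az": -47.9,"x": 196.5,"y": 269.8,"z": 212,"gripper": 0.2},
  {"ax": 0,"ay": 0,"az": -47.9,"x": 196.5,"y": 269.8,"z": 212,"gripper": 0.2},
  {"ax": 0,"ay": 0,"az": -47.9,"x": 196.5,"y": 269.8,"z": 180,"gripper": 0.2},
  {"ax": 0,"ay": 0,"az": -47.9,"x": 196.5,"y": 269.8,"z": 130,"gripper": 0.2},
  {"ax": 0,"ay": 0,"az": -47.9,"x": 196.5,"y": 269.8,"z": 72,"gripper": 0.2},
  {"ax": 0,"ay": 0,"az": -47.9,"x": 196.5,"y": 269.8,"z": 72,"gripper": 0.2},
])

```text
clock: 16.27
position: [624.8, -276.0, 157.4]
eef_rot: [0.004, 0.935, 0.354, 0.003]
ft_force: [-0.1, 0.4, -3.2]
grip_width: 39.1
finger_force: 50.9
```

Emit:
drive_tool([
  {"ax": 0,"ay": 0,"az": 47.9,"x": 94.5,"y": -295.2,"z": 10,"gripper": 0.2},
  {"ax": 0,"ay": 0,"az": 47.9,"x": 94.5,"y": -295.2,"z": 10,"gripper": 0.2},
  {"ax": 0,"ay": 0,"az": 47.9,"x": 94.5,"y": -295.2,"z": 10,"gripper": 0.2},
  {"ax": 0,"ay": 0,"az": 47.9,"x": 94.5,"y": -295.2,"z": 10,"gripper": 0.2},
  {"ax": 0,"ay": 0,"az": 47.9,"x": 94.5,"y": -295.2,"z": 10,"gripper": 0.2},
  {"ax": 0,"ay": 0,"az": 47.9,"x": 94.5,"y": -295.2,"z": 10,"gripper": 0.2},
  {"ax": 0,"ay": 0,"az": 47.9,"x": 94.5,"y": -295.2,"z": 10,"gripper": 0.2},
  {"ax": 0,"ay": 0,"az": 47.9,"x": 94.5,"y": -295.2,"z": 10,"gripper": 0.2},
  {"ax": 0,"ay": 0,"az": 47.9,"x": 94.5,"y": -295.2,"z": 40,"gripper": 0.2},
  {"ax": 0,"ay": 0,"az": 47.9,"x": 94.5,"y": -295.2,"z": 80,"gripper": 0.2},
  {"ax": 0,"ay": 0,"az": 47.9,"x": 94.5,"y": -295.2,"z": 110,"gripper": 0.2},
  {"ax": 0,"ay": 0,"az": 47.9,"x": 94.5,"y": -295.2,"z": 122,"gripper": 0.2},
  {"ax": 0,"ay": 0,"az": 47.9,"x": 94.5,"y": -295.2,"z": 127,"gripper": 0.2},
  {"ax": 0,"ay": 0,"az": 47.9,"x": 94.5,"y": -295.2,"z": 127,"gripper": 0.2},
  {"ax": 0,"ay": 0,"az": 47.9,"x": 94.5,"y": -295.2,"z": 127,"gripper": 0.2},
])

```text
clock: 18.15
position: [499.5, 8.5, 24.9]
eef_rot: [0.0, 0.998, -0.057, 0.001]
ft_force: [-0.5, -1.6, 4.8]
grip_width: 38.8
finger_force: 52.1
```

```bash
python3 - <<'E'
from h import *
B=(535.8,-380.2)
planc((498.4,9.5,23),-6.4,((498.4,9.5,150),-6.4),((*B,150),-67.6),((*B,10),-67.6))
planc((*B,150),-67.6,(st(0,-90,140),-6.4),(st(0,-90,22.5),-6.4))
E
```

```text
shift [   0.    0. -127.] rot [0. 0. 0.] P [498.4   9.5 150. ]
shift [  80.6  383.1 -127. ] rot [ 0.   0.  61.2] P [ 535.8 -380.2  150. ]
shift [ 80.6 383.1  13. ] rot [ 0.   0.  61.2] P [ 535.8 -380.2   10. ]
shift [-295.7  -70.6   10. ] rot [  0.    0.  -61.2] P [488.4 -79.9 140. ]
shift [-295.7  -70.6  127.5] rot [  0.    0.  -61.2] P [488.4 -79.9  22.5]
```

Emit:
drive_tool([
  {"ax": 0,"ay": 0,"az": 0,"x": 0,"y": 0,"z": -1,"gripper": 0.7},
  {"ax": 0,"ay": 0,"az": 0,"x": 0,"y": 0,"z": -1,"gripper": 0.7},
  {"ax": 0,"ay": 0,"az": 0,"x": 0,"y": 0,"z": -1,"gripper": 0.7},
  {"ax": 0,"ay": 0,"az": 0,"x": 0,"y": 0,"z": -30,"gripper": 0.7},
  {"ax": 0,"ay": 0,"az": 0,"x": 0,"y": 0,"z": -80,"gripper": 0.7},
  {"ax": 0,"ay": 0,"az": 0,"x": 0,"y": 0,"z": -127,"gripper": 0.7},
  {"ax": 0,"ay": 0,"az": 0,"x": 0,"y": 0,"z": -127,"gripper": 0.7},
  {"ax": 0,"ay": 0,"az": 0,"x": -40,"y": -10,"z": -200,"gripper": 0.7},
  {"ax": 0,"ay": 0,"az": 0,"x": -40,"y": -10,"z": -200,"gripper": 0.7},
  {"ax": 0,"ay": 0,"az": 0,"x": -40,"y": -10,"z": -200,"gripper": 0.7},
  {"ax": 0,"ay": 0,"az": 0,"x": -40,"y": -10,"z": -200,"gripper": 0.7},
])

```text
clock: 19.52
position: [460.0, 23.3, 222.4]
eef_rot: [-0.0, 0.998, -0.057, -0.001]
ft_force: [-1.1, 0.4, 0.5]
grip_width: 59.7
finger_force: 0.0
```

```bash
python3 - <<'E'
from h import *
snap('wrist','w6');snap('top','top6')
for y in (0,90):
  uv=proj('w6',st(0,y,60)); print(sleeve('w6',uv,z=60),st(0,y,12))
im=cv2.imread('pics/top6.png');m=cv2.inRange(cv2.cvtColor(im,cv2.COLOR_BGR2HSV),(2,90,60),(14,255,255))
for c,a in cc(m>0,np.array([450,241]),60): print(c,a)
E
```

```text
(array([289.9, 150.3]), np.int32(15314), array([498.8,   9.8,  60. ]), [([290.6, 168.9], np.int32(10727), 18.2, 176.2), ([289.9, 134.4], np.int32(3257), 14.9, -5.7), ([284.5, 128.9], np.int32(84), 20.6, 8.6), ([295.4, 129.0], np.int32(68), 20.5, -20.4)]) [498.4   9.5  12. ]
(array([194.1, 151.6]), np.int32(15137), array([508. , 101.8,  60. ]), [([181.0, 153.4], np.int32(15004), 12.9, 90.9), ([192.5, 135.5], np.int32(3465), 15.2, -5.6), ([198.0, 129.9], np.int32(102), 21.0, -21.6), ([190.7, 130.0], np.int32(75), 20.3, -2.4)]) [508.40438947  98.94222823  12.        ]
[446.00740741 242.81481481] 270
```

```bash
python3 - <<'E'
from h import *
print(sleeve('top6',(451,241),win=14))
planc((459.8,23.9,223),-6.4,((535.8,-380.2,150),-67.6),((535.8,-380.2,10),-67.6))
E
```

```text
(array([450.9, 240.8]), np.int32(2289), array([ 534.1, -381.1,   48. ]), [([457.5, 238.1], np.int32(281), 15.9, -67.2)])
shift [120.6 393.1  73. ] rot [ 0.   0.  61.2] P [ 535.8 -380.2  150. ]
shift [120.6 393.1 213. ] rot [ 0.   0.  61.2] P [ 535.8 -380.2   10. ]
```

Emit:
drive_tool([
  {"ax": 0,"ay": 0,"az": 61.2,"x": 120.6,"y": 393.1,"z": 73,"gripper": 0.7},
  {"ax": 0,"ay": 0,"az": 61.2,"x": 120.6,"y": 393.1,"z": 73,"gripper": 0.7},
  {"ax": 0,"ay": 0,"az": 61.2,"x": 120.6,"y": 393.1,"z": 73,"gripper": 0.7},
  {"ax": 0,"ay": 0,"az": 61.2,"x": 120.6,"y": 393.1,"z": 73,"gripper": 0.7},
  {"ax": 0,"ay": 0,"az": 61.2,"x": 120.6,"y": 393.1,"z": 73,"gripper": 0.7},
  {"ax": 0,"ay": 0,"az": 61.2,"x": 120.6,"y": 393.1,"z": 73,"gripper": 0.7},
  {"ax": 0,"ay": 0,"az": 61.2,"x": 120.6,"y": 393.1,"z": 73,"gripper": 0.7},
  {"ax": 0,"ay": 0,"az": 61.2,"x": 120.6,"y": 393.1,"z": 73,"gripper": 0.7},
  {"ax": 0,"ay": 0,"az": 61.2,"x": 120.6,"y": 393.1,"z": 110,"gripper": 0.7},
  {"ax": 0,"ay": 0,"az": 61.2,"x": 120.6,"y": 393.1,"z": 160,"gripper": 0.7},
  {"ax": 0,"ay": 0,"az": 61.2,"x": 120.6,"y": 393.1,"z": 200,"gripper": 0.7},
  {"ax": 0,"ay": 0,"az": 61.2,"x": 120.6,"y": 393.1,"z": 213,"gripper": 0.7},
  {"ax": 0,"ay": 0,"az": 61.2,"x": 120.6,"y": 393.1,"z": 213,"gripper": 0.7},
  {"ax": 0,"ay": 0,"az": 61.2,"x": 120.6,"y": 393.1,"z": 213,"gripper": 0.2},
  {"ax": 0,"ay": 0,"az": 61.2,"x": 120.6,"y": 393.1,"z": 213,"gripper": 0.2},
  {"ax": 0,"ay": 0,"az": 61.2,"x": 120.6,"y": 393.1,"z": 213,"gripper": 0.2},
  {"ax": 0,"ay": 0,"az": 61.2,"x": 120.6,"y": 393.1,"z": 213,"gripper": 0.2},
  {"ax": 0,"ay": 0,"az": 61.2,"x": 120.6,"y": 393.1,"z": 170,"gripper": 0.2},
  {"ax": 0,"ay": 0,"az": 61.2,"x": 120.6,"y": 393.1,"z": 120,"gripper": 0.2},
  {"ax": 0,"ay": 0,"az": 61.2,"x": 120.6,"y": 393.1,"z": 73,"gripper": 0.2},
])

```text
clock: 22.12
position: [535.4, -380.9, 153.5]
eef_rot: [0.0, 0.831, -0.557, 0.001]
ft_force: [0.3, -0.2, -2.9]
grip_width: 38.9
finger_force: 51.0
```

Emit:
drive_tool([
  {"ax": 0,"ay": 0,"az": -61.2,"x": -295.7,"y": -70.6,"z": 10,"gripper": 0.2},
  {"ax": 0,"ay": 0,"az": -61.2,"x": -295.7,"y": -70.6,"z": 10,"gripper": 0.2},
  {"ax": 0,"ay": 0,"az": -61.2,"x": -295.7,"y": -70.6,"z": 10,"gripper": 0.2},
  {"ax": 0,"ay": 0,"az": -61.2,"x": -295.7,"y": -70.6,"z": 10,"gripper": 0.2},
  {"ax": 0,"ay": 0,"az": -61.2,"x": -295.7,"y": -70.6,"z": 10,"gripper": 0.2},
  {"ax": 0,"ay": 0,"az": -61.2,"x": -295.7,"y": -70.6,"z": 10,"gripper": 0.2},
  {"ax": 0,"ay": 0,"az": -61.2,"x": -295.7,"y": -70.6,"z": 10,"gripper": 0.2},
  {"ax": 0,"ay": 0,"az": -61.2,"x": -295.7,"y": -70.6,"z": 10,"gripper": 0.2},
  {"ax": 0,"ay": 0,"az": -61.2,"x": -295.7,"y": -70.6,"z": 40,"gripper": 0.2},
  {"ax": 0,"ay": 0,"az": -61.2,"x": -295.7,"y": -70.6,"z": 80,"gripper": 0.2},
  {"ax": 0,"ay": 0,"az": -61.2,"x": -295.7,"y": -70.6,"z": 110,"gripper": 0.2},
  {"ax": 0,"ay": 0,"az": -61.2,"x": -295.7,"y": -70.6,"z": 122,"gripper": 0.2},
  {"ax": 0,"ay": 0,"az": -61.2,"x": -295.7,"y": -70.6,"z": 127,"gripper": 0.2},
  {"ax": 0,"ay": 0,"az": -61.2,"x": -295.7,"y": -70.6,"z": 127,"gripper": 0.2},
  {"ax": 0,"ay": 0,"az": -61.2,"x": -295.7,"y": -70.6,"z": 127,"gripper": 0.2},
])

```text
clock: 24.0
position: [489.2, -80.9, 24.8]
eef_rot: [0.0, 0.998, -0.057, 0.001]
ft_force: [-0.8, -1.5, 4.2]
grip_width: 39.1
finger_force: 51.7
```

Emit:
drive_tool([
  {"ax": 0,"ay": 0,"az": 0,"x": 0,"y": 0,"z": -1,"gripper": 0.7},
  {"ax": 0,"ay": 0,"az": 0,"x": 0,"y": 0,"z": -1,"gripper": 0.7},
  {"ax": 0,"ay": 0,"az": 0,"x": 0,"y": 0,"z": -1,"gripper": 0.7},
  {"ax": 0,"ay": 0,"az": 0,"x": 0,"y": 0,"z": -30,"gripper": 0.7},
  {"ax": 0,"ay": 0,"az": 0,"x": 0,"y": 0,"z": -80,"gripper": 0.7},
  {"ax": 0,"ay": 0,"az": 0,"x": 0,"y": 0,"z": -127,"gripper": 0.7},
  {"ax": 0,"ay": 0,"az": 0,"x": 0,"y": 0,"z": -127,"gripper": 0.7},
  {"ax": 0,"ay": 0,"az": 0,"x": -40,"y": -180,"z": -200,"gripper": 0.7},
  {"ax": 0,"ay": 0,"az": 0,"x": -40,"y": -180,"z": -200,"gripper": 0.7},
  {"ax": 0,"ay": 0,"az": 0,"x": -40,"y": -180,"z": -200,"gripper": 0.7},
  {"ax": 0,"ay": 0,"az": 0,"x": -40,"y": -180,"z": -200,"gripper": 0.7},
  {"ax": 0,"ay": 0,"az": 0,"x": -40,"y": -180,"z": -200,"gripper": 0.7},
  {"ax": 0,"ay": 0,"az": 0,"x": -40,"y": -180,"z": -200,"gripper": 0.7},
])

```text
clock: 25.62
position: [469.1, 101.8, 222.7]
eef_rot: [0.0, 0.998, -0.057, -0.001]
ft_force: [-0.6, -0.8, 0.1]
grip_width: 59.8
finger_force: 0.0
```

```bash
python3 - <<'E'
from h import *
snap('wrist','w7'); s=r.observe(); print(s['position'],rot(s['eef_rot']).as_matrix()[:2,0])
for y in (-90,0,90):
  uv=proj('w7',st(0,y,60)); print(uv)
  try: print(sleeve('w7',uv,z=60),st(0,y,12))
  except Exception as e: print(e)
E
```

```text
[469.12558447 101.7032046  222.89238296] [ 0.99341168 -0.11459203]
[465.6037891  150.37767883]
(array([466. , 149.8]), np.int32(15456), array([488.9, -80.3,  60. ]), [([474.1, 151.6], np.int32(20391), 8.3, -108.7), ([458.5, 128.8], np.int32(11), 22.4, 22.4)]) [488.39561053 -79.94222823  12.        ]
[372.18800119 150.66888858]
(array([372.2, 150.3]), np.int32(15382), array([498.8,   9.5,  60. ]), [([385.3, 155.5], np.int32(16962), 14.1, -117.2), ([373.6, 134.4], np.int32(3304), 15.0, -6.5), ([361.0, 131.3], np.int32(97), 21.7, 27.9), ([366.5, 128.9], np.int32(75), 21.3, 13.4)]) [498.4   9.5  12. ]
[278.82681937 150.9599281 ]
(array([276.3, 151.7]), np.int32(15056), array([507.9, 101.4,  60. ]), [([275.2, 168.8], np.int32(9956), 16.7, 169.3), ([276.2, 135.9], np.int32(3440), 15.0, -6.1), ([279.5, 130.0], np.int32(73), 20.6, -15.0), ([274.0, 129.9], np.int32(31), 20.5, -0.6)]) [508.40438947  98.94222823  12.        ]
```

View pics/w7.png

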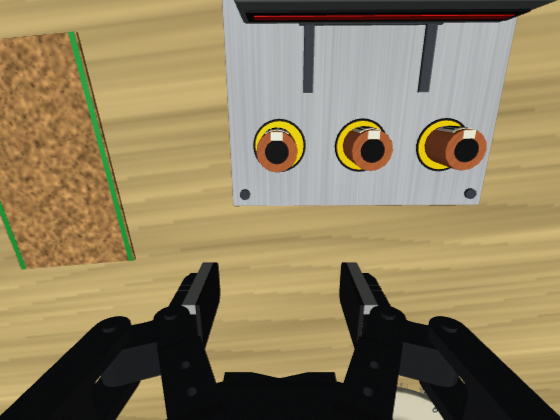

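All three sleeves stand on the pads, at holes (276,152), (372,150) and (466,150). The left one is 2.5 mm off along y, so I'll regrip it to recentre. I'm also checking B's tick.

```bash
python3 - <<'E'
from h import *
im=cv2.imread('pics/w7.png'); g=im[120:144,452:484].min(2); 
for th in (180,200,215):
  for c,a in cc(g>th,np.array([17,13]),14)[:3]:
    T=c+[452,120]; d=ray('w7',*T,60)-[488.9,-80.3,60]; print(th,T,a,np.hypot(*d[:2]),np.degrees(np.arctan2(d[1],d[0])))
plan((st(0,90,100),-6.4),(st(0,90,23),-6.4))
E
```

```text
180 [469.34883721 133.68604651] 86 15.147164909585623 -7.7028555589387615
200 [468.98630137 133.87671233] 73 14.967880933779561 -6.530241118912255
shift [ 39.5  -1.8 122.8] rot [ 0.   0.1 -0.2]
shift [ 39.6  -1.8 199.8] rot [ 0.   0.1 -0.2]
```

Emit:
drive_tool([
  {"ax": 0,"ay": 0,"az": 0,"x": 39.5,"y": -1.8,"z": 60,"gripper": 0.7},
  {"ax": 0,"ay": 0,"az": 0,"x": 39.5,"y": -1.8,"z": 110,"gripper": 0.7},
  {"ax": 0,"ay": 0,"az": 0,"x": 39.5,"y": -1.8,"z": 150,"gripper": 0.7},
  {"ax": 0,"ay": 0,"az": 0,"x": 39.5,"y": -1.8,"z": 185,"gripper": 0.7},
  {"ax": 0,"ay": 0,"az": 0,"x": 39.5,"y": -1.8,"z": 199,"gripper": 0.7},
  {"ax": 0,"ay": 0,"az": 0,"x": 39.5,"y": -1.8,"z": 199,"gripper": 0.7},
  {"ax": 0,"ay": 0,"az": 0,"x": 39.5,"y": -1.8,"z": 199,"gripper": 0.3},
  {"ax": 0,"ay": 0,"az": 0,"x": 39.5,"y": -1.8,"z": 199,"gripper": 0.3},
  {"ax": 0,"ay": 0,"az": 0,"x": 39.5,"y": -1.8,"z": 199,"gripper": 0.3},
  {"ax": 0,"ay": 0,"az": 0,"x": 39.5,"y": -1.8,"z": 199,"gripper": 0.3},
  {"ax": 0,"ay": 0,"az": 0,"x": 39.5,"y": -1.8,"z": 199,"gripper": 0.7},
  {"ax": 0,"ay": 0,"az": 0,"x": 39.5,"y": -1.8,"z": 199,"gripper": 0.7},
  {"ax": 0,"ay": 0,"az": 0,"x": 39.5,"y": -1.8,"z": 199,"gripper": 0.7},
  {"ax": 0,"ay": 0,"az": 0,"x": 39.5,"y": -1.8,"z": 160,"gripper": 0.7},
  {"ax": 0,"ay": 0,"az": 0,"x": 39.5,"y": -1.8,"z": 110,"gripper": 0.7},
  {"ax": 0,"ay": 0,"az": 0,"x": 0,"y": 60,"z": 10,"gripper": 0.5},
  {"ax": 0,"ay": 0,"az": 0,"x": 0,"y": 60,"z": 0,"gripper": 0.5},
  {"ax": 0,"ay": 0,"az": 0,"x": 0,"y": 60,"z": 0,"gripper": 0.5},
  {"ax": 0,"ay": 0,"az": 0,"x": 0,"y": 60,"z": 0,"gripper": 0.5},
], force=30)

```text
clock: 28.05
position: [462.4, 43.2, 223.8]
eef_rot: [-0.0, 0.998, -0.057, 0.0]
ft_force: [-0.8, -0.5, -0.2]
grip_width: 42.9
finger_force: 0.0
```

```bash
python3 - <<'E'
from h import *
snap('wrist','w8'); s=r.observe(); print(s['position'],s['joint_pos'][5])
for y in (-90,0,90):
  uv=proj('w8',st(0,y,60)); print(sleeve('w8',uv,z=60),st(0,y,12))
p=s['position'];K=st(212,0,0)
print(K); plan((st(212,0,150),169.6),(st(212,0,78),169.6),((*p[:2],230),80))
E
```

```text
[462.22703125  43.444522   222.91133779] 1.6115875971289968
(array([404.2, 150.1]), np.int32(15333), array([489. , -80.1,  60. ]), [([415.4, 151.4], np.int32(21563), 11.1, -103.4), ([398.4, 128.9], np.int32(64), 21.4, 15.4), ([392.0, 131.8], np.int32(39), 22.0, 32.1), ([402.8, 128.0], np.int32(13), 21.1, 4.2)]) [488.39561053 -79.94222823  12.        ]
(array([310.6, 150.7]), np.int32(15041), array([498.7,   9.8,  60. ]), [([314.5, 168.3], np.int32(10919), 17.7, -172.3), ([311.1, 134.6], np.int32(3314), 15.1, -6.4), ([313.8, 129.0], np.int32(64), 20.5, -13.1), ([307.3, 129.0], np.int32(61), 20.7, 4.0)]) [498.4   9.5  12. ]
(array([215.2, 151.9]), np.int32(14985), array([508. , 101.8,  60. ]), [([205.5, 157.9], np.int32(14240), 11.4, 113.9), ([214.0, 136.2], np.int32(3415), 14.9, -5.8), ([209.3, 131.1], np.int32(108), 20.1, 5.8), ([220.9, 130.8], np.int32(56), 21.0, -25.3)]) [508.40438947  98.94222823  12.        ]
[709.08613762 -14.06589519   0.        ]
shift [251.9  29.2  72.6] rot [-1.000e-01 -0.000e+00 -1.761e+02]
shift [251.9  29.2 144.6] rot [-1.000e-01 -0.000e+00 -1.761e+02]
shift [-0.  -0.  -7.1] rot [ -0.1   0.  -86.5]
```

Sleeves are all within 3 mm and 1° of their goals. Going to the knob, which is now back and free.

```bash
python3 - <<'E'
from h import *
plan(((708.3,-14.5,150),169.6),((708.3,-14.5,79.5),169.6))
planc((708.3,-14.5,79.5),169.6,((708.3-75*.99380,-14.5+75*.1112,79.5),169.6),((633.3-75*.0,-6.2,79.5),83.6))
E
```

```text
shift [251.1  29.7  72.6] rot [-1.000e-01 -0.000e+00 -1.761e+02]
shift [251.2  29.7 143.1] rot [-1.000e-01 -0.000e+00 -1.761e+02]
shift [74.8 -5.3  0. ] rot [0. 0. 0.] P [633.8  -6.2  79.5]
shift [75.3 -5.4  0. ] rot [ 0.  0. 86.] P [633.3  -6.2  79.5]
```

Emit:
drive_tool([
  {"ax": 0,"ay": 0,"az": -90,"x": 0,"y": 0,"z": -7,"gripper": 0.5},
  {"ax": 0,"ay": 0,"az": -90,"x": 50,"y": 10,"z": -7,"gripper": 0.5},
  {"ax": 0,"ay": 0,"az": -90,"x": 100,"y": 15,"z": -7,"gripper": 0.5},
  {"ax": 0,"ay": 0,"az": -90,"x": 150,"y": 20,"z": -7,"gripper": 0.5},
  {"ax": 0,"ay": 0,"az": -90,"x": 200,"y": 25,"z": -7,"gripper": 0.5},
  {"ax": 0,"ay": 0,"az": -90,"x": 251,"y": 29.5,"z": 0,"gripper": 0.5},
  {"ax": 0,"ay": 0,"az": -90,"x": 251,"y": 29.5,"z": 0,"gripper": 0.5},
  {"ax": 0,"ay": 0,"az": -90,"x": 251,"y": 29.5,"z": 0,"gripper": 0.5},
  {"ax": 0,"ay": 0,"az": -90,"x": 251,"y": 29.5,"z": 0,"gripper": 0.5},
  {"ax": 0,"ay": 0,"az": -100,"x": 251,"y": 29.5,"z": 0,"gripper": 0.5},
  {"ax": 0,"ay": 0,"az": -176,"x": 251,"y": 29.5,"z": 20,"gripper": 0.5},
  {"ax": 0,"ay": 0,"az": -176,"x": 251,"y": 29.5,"z": 40,"gripper": 0.5},
  {"ax": 0,"ay": 0,"az": -176,"x": 251,"y": 29.5,"z": 60,"gripper": 0.5},
  {"ax": 0,"ay": 0,"az": -176,"x": 251,"y": 29.5,"z": 72,"gripper": 0.5},
  {"ax": 0,"ay": 0,"az": -176,"x": 251,"y": 29.5,"z": 72,"gripper": 0.5},
  {"ax": 0,"ay": 0,"az": -176,"x": 251,"y": 29.5,"z": 72,"gripper": 0.5},
  {"ax": 0,"ay": 0,"az": -176,"x": 251,"y": 29.5,"z": 72,"gripper": 0.5},
  {"ax": 0,"ay": 0,"az": -176,"x": 251,"y": 29.5,"z": 72,"gripper": 0.5},
  {"ax": 0,"ay": 0,"az": -176,"x": 251,"y": 29.5,"z": 72,"gripper": 0.5},
  {"ax": 0,"ay": 0,"az": -176,"x": 251,"y": 29.5,"z": 72,"gripper": 0.5},
], force=50)

```text
clock: 30.6
position: [708.3, -14.2, 151.3]
eef_rot: [-0.0, 0.093, 0.996, 0.0]
ft_force: [0.6, 0.5, 0.0]
grip_width: 42.5
finger_force: 0.0
```

```bash
python3 - <<'E'
from h import *
s=r.observe(); print(s['position'],s['joint_pos'][5],s['grip_width'])
plan(((708.3,-14.5,150),169.6),((708.3,-14.5,79.5),169.6))
E
```

```text
[708.34143959 -14.24357739 151.30078167] -1.513940345198594 42.48470687111669
shift [-0.  -0.3  1.3] rot [ 0.  -0.  -0.2]
shift [-0.1 -0.3 71.8] rot [ 0.  -0.  -0.2]
```

Emit:
drive_tool([
  {"ax": 0,"ay": 0,"az": 0,"x": 0,"y": 0,"z": 40,"gripper": 0.5},
  {"ax": 0,"ay": 0,"az": 0,"x": 0,"y": 0,"z": 65,"gripper": 0.5},
  {"ax": 0,"ay": 0,"az": 0,"x": 0,"y": 0,"z": 72,"gripper": 0.5},
  {"ax": 0,"ay": 0,"az": 0,"x": 0,"y": 0,"z": 72,"gripper": 0.5},
  {"ax": 0,"ay": 0,"az": 0,"x": 0,"y": 0,"z": 72,"gripper": 0},
  {"ax": 0,"ay": 0,"az": 0,"x": 0,"y": 0,"z": 72,"gripper": 0},
  {"ax": 0,"ay": 0,"az": 0,"x": 0,"y": 0,"z": 72,"gripper": 0},
  {"ax": 0,"ay": 0,"az": 0,"x": 0,"y": 0,"z": 72,"gripper": 0},
  {"ax": 0,"ay": 0,"az": 0,"x": 0,"y": 0,"z": 72,"gripper": 0},
  {"ax": 0,"ay": 0,"az": 0,"x": 15,"y": -1,"z": 72,"gripper": 0},
  {"ax": 0,"ay": 0,"az": 0,"x": 30,"y": -2.1,"z": 72,"gripper": 0},
  {"ax": 0,"ay": 0,"az": 0,"x": 45,"y": -3.2,"z": 72,"gripper": 0},
  {"ax": 0,"ay": 0,"az": 0,"x": 58,"y": -4.1,"z": 72,"gripper": 0},
  {"ax": 0,"ay": 0,"az": 0,"x": 68,"y": -4.8,"z": 72,"gripper": 0},
  {"ax": 0,"ay": 0,"az": 0,"x": 74,"y": -5.2,"z": 72,"gripper": 0},
  {"ax": 0,"ay": 0,"az": 0,"x": 76,"y": -5.4,"z": 72,"gripper": 0},
  {"ax": 0,"ay": 0,"az": 0,"x": 76,"y": -5.4,"z": 72,"gripper": 0},
  {"ax": 0,"ay": 0,"az": 0,"x": 76,"y": -5.4,"z": 72,"gripper": 0},
])

```text
clock: 32.85
position: [634.1, -6.6, 81.3]
eef_rot: [0.002, 0.092, 0.996, -0.0]
ft_force: [7.0, -4.5, 1.9]
grip_width: 14.2
finger_force: 50.0
```

Emit:
drive_tool([
  {"ax": 0,"ay": 0,"az": 10,"x": 0,"y": 0,"z": 0,"gripper": 0},
  {"ax": 0,"ay": 0,"az": 20,"x": 0,"y": 0,"z": 0,"gripper": 0},
  {"ax": 0,"ay": 0,"az": 30,"x": 0,"y": 0,"z": 0,"gripper": 0},
  {"ax": 0,"ay": 0,"az": 40,"x": 0,"y": 0,"z": 0,"gripper": 0},
  {"ax": 0,"ay": 0,"az": 50,"x": 0,"y": 0,"z": 0,"gripper": 0},
  {"ax": 0,"ay": 0,"az": 60,"x": 0,"y": 0,"z": 0,"gripper": 0},
  {"ax": 0,"ay": 0,"az": 70,"x": 0,"y": 0,"z": 0,"gripper": 0},
  {"ax": 0,"ay": 0,"az": 80,"x": 0,"y": 0,"z": 0,"gripper": 0},
  {"ax": 0,"ay": 0,"az": 86,"x": 0,"y": 0,"z": 0,"gripper": 0},
  {"ax": 0,"ay": 0,"az": 87.5,"x": 0,"y": 0,"z": 0,"gripper": 0},
  {"ax": 0,"ay": 0,"az": 87.5,"x": 0,"y": 0,"z": 0,"gripper": 0},
  {"ax": 0,"ay": 0,"az": 87.5,"x": 0,"y": 0,"z": 0,"gripper": 0},
])

```text
clock: 34.35
position: [633.9, -6.9, 81.3]
eef_rot: [0.002, 0.755, 0.656, 0.001]
ft_force: [4.6, -6.9, 2.8]
grip_width: 14.2
finger_force: 52.5
```

```bash
python3 - <<'E'
from h import *
s=r.observe(); print(s['position'],s['wrist_torque'],s['ft_force'],np.degrees(np.arctan2(*rot(s['eef_rot']).as_matrix()[[1,0],0])))
E
```

```text
[633.90998639  -6.88309148  81.2916255 ] [-1.38709698 -0.88107105  0.89253427] [ 4.5763007  -6.88454552  2.82742112] 82.02259675861757
```

Emit:
drive_tool([
  {"ax": 0,"ay": 0,"az": 0,"x": 0,"y": 0,"z": 0,"gripper": 0.5},
  {"ax": 0,"ay": 0,"az": 0,"x": 0,"y": 0,"z": 0,"gripper": 0.5},
  {"ax": 0,"ay": 0,"az": 0,"x": 0,"y": 0,"z": 0,"gripper": 0.5},
  {"ax": 0,"ay": 0,"az": 0,"x": 0,"y": 0,"z": -50,"gripper": 0.5},
  {"ax": 0,"ay": 0,"az": 0,"x": 0,"y": 0,"z": -110,"gripper": 0.5},
  {"ax": 0,"ay": 0,"az": 0,"x": 0,"y": -30,"z": -150,"gripper": 0.5},
  {"ax": 0,"ay": 0,"az": 0,"x": 0,"y": -30,"z": -150,"gripper": 0.5},
  {"ax": 0,"ay": 0,"az": 0,"x": 0,"y": -30,"z": -150,"gripper": 0.5},
  {"ax": 0,"ay": 0,"az": 0,"x": 0,"y": -30,"z": -150,"gripper": 0.5},
  {"ax": 0,"ay": 0,"az": 0,"x": 0,"y": -30,"z": -150,"gripper": 0.5},
  {"ax": 0,"ay": 0,"az": 0,"x": 0,"y": -30,"z": -150,"gripper": 0.5},
  {"ax": 0,"ay": 0,"az": 0,"x": 0,"y": -30,"z": -150,"gripper": 0.5},
  {"ax": 0,"ay": 0,"az": 0,"x": 0,"y": -30,"z": -150,"gripper": 0.5},
  {"ax": 0,"ay": 0,"az": 0,"x": 0,"y": -30,"z": -150,"gripper": 0.5},
  {"ax": 0,"ay": 0,"az": 0,"x": 0,"y": -30,"z": -150,"gripper": 0.5},
  {"ax": 0,"ay": 0,"az": 0,"x": 0,"y": -30,"z": -150,"gripper": 0.5},
])

```text
clock: 36.35
position: [603.0, -1.7, 229.8]
eef_rot: [-0.0, 0.755, 0.656, 0.0]
ft_force: [0.8, 0.5, -0.1]
grip_width: 42.8
finger_force: 0.0
```

```bash
python3 - <<'E'
from h import *
snap('wrist','w9'); s=r.observe(); print(s['position'],s['joint_pos'][5])
E
```

```text
[602.97800224  -1.71507795 229.82345393] 0.008830029551183893
```

View pics/w9.png

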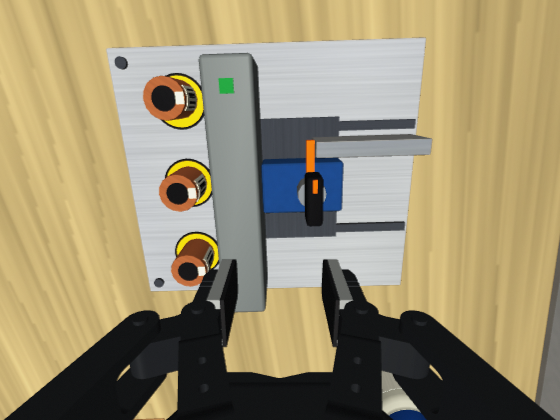

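The wrist view shows the scanner forward against the row. The orange arm at (311,155) points along +y in front of the rail, so it is locked. The sleeves have now been under the locked scanner for over 1.5 s. Next: free the knob and slide back.

Emit:
drive_tool([
  {"ax": 0,"ay": 0,"az": 0,"x": 0,"y": 30,"z": 0,"gripper": 0.5},
  {"ax": 0,"ay": 0,"az": -1,"x": 0,"y": 30,"z": 50,"gripper": 0.5},
  {"ax": 0,"ay": 0,"az": -1,"x": 0,"y": 30,"z": 100,"gripper": 0.5},
  {"ax": 0,"ay": 0,"az": -1,"x": 0,"y": 30,"z": 135,"gripper": 0.5},
  {"ax": 0,"ay": 0,"az": -1,"x": 0,"y": 30,"z": 149,"gripper": 0.5},
  {"ax": 0,"ay": 0,"az": -1,"x": 0,"y": 30,"z": 149,"gripper": 0.5},
  {"ax": 0,"ay": 0,"az": -1,"x": 0,"y": 30,"z": 149,"gripper": 0},
  {"ax": 0,"ay": 0,"az": -1,"x": 0,"y": 30,"z": 149,"gripper": 0},
  {"ax": 0,"ay": 0,"az": -1,"x": 0,"y": 30,"z": 149,"gripper": 0},
  {"ax": 0,"ay": 0,"az": -1,"x": 0,"y": 30,"z": 149,"gripper": 0},
  {"ax": 0,"ay": 0,"az": -1,"x": 0,"y": 30,"z": 149,"gripper": 0},
])

```text
clock: 37.78
position: [633.9, -6.0, 82.7]
eef_rot: [0.001, 0.749, 0.663, 0.001]
ft_force: [4.3, 0.2, 7.2]
grip_width: 13.9
finger_force: 51.2
```

Emit:
drive_tool([
  {"ax": 0,"ay": 0,"az": -10,"x": 0,"y": 0,"z": 0,"gripper": 0},
  {"ax": 0,"ay": 0,"az": -20,"x": 0,"y": 0,"z": 0,"gripper": 0},
  {"ax": 0,"ay": 0,"az": -30,"x": 0,"y": 0,"z": 0,"gripper": 0},
  {"ax": 0,"ay": 0,"az": -40,"x": 0,"y": 0,"z": 0,"gripper": 0},
  {"ax": 0,"ay": 0,"az": -50,"x": 0,"y": 0,"z": 0,"gripper": 0},
  {"ax": 0,"ay": 0,"az": -60,"x": 0,"y": 0,"z": 0,"gripper": 0},
  {"ax": 0,"ay": 0,"az": -70,"x": 0,"y": 0,"z": 0,"gripper": 0},
  {"ax": 0,"ay": 0,"az": -80,"x": 0,"y": 0,"z": 0,"gripper": 0},
  {"ax": 0,"ay": 0,"az": -86,"x": 0,"y": 0,"z": 0,"gripper": 0},
  {"ax": 0,"ay": 0,"az": -86.5,"x": 0,"y": 0,"z": 0,"gripper": 0},
  {"ax": 0,"ay": 0,"az": -86.5,"x": 0,"y": 15,"z": 0,"gripper": 0},
  {"ax": 0,"ay": 0,"az": -86.5,"x": 0,"y": 30,"z": 0,"gripper": 0},
  {"ax": 0,"ay": 0,"az": -86.5,"x": 0,"y": 45,"z": 0,"gripper": 0},
  {"ax": 0,"ay": 0,"az": -86.5,"x": 0,"y": 60,"z": 0,"gripper": 0},
  {"ax": 0,"ay": 0,"az": -86.5,"x": 0,"y": 70,"z": 0,"gripper": 0},
  {"ax": 0,"ay": 0,"az": -86.5,"x": 0,"y": 76,"z": 0,"gripper": 0},
  {"ax": 0,"ay": 0,"az": -86.5,"x": 0,"y": 77,"z": 0,"gripper": 0},
  {"ax": 0,"ay": 0,"az": -86.5,"x": 0,"y": 77,"z": 0,"gripper": 0},
  {"ax": 0,"ay": 0,"az": -86.5,"x": 0,"y": 77,"z": 0,"gripper": 0},
])

```text
clock: 40.15
position: [708.4, -15.0, 82.6]
eef_rot: [-0.0, 0.091, 0.996, 0.0]
ft_force: [-15.1, 2.0, 14.7]
grip_width: 14.3
finger_force: 52.3
```

```bash
python3 - <<'E'
from h import *
s=r.observe(); print(s['position'],s['ft_force'],np.degrees(np.arctan2(*rot(s['eef_rot']).as_matrix()[[1,0],0])))
E
```

```text
[708.40408586 -14.9799909   82.61630747] [-15.13634233   2.03069354  14.70608945] 169.51859496816462
```

```bash
python3 - <<'E'
from h import *
plan((st(212,0,160),169.6),(st(40,0,224),173.6))
E
```

```text
shift [ -0.4   1.  -77.4] rot [ 0.  -0.1 -0.1]
shift [ 171.2  -11.3 -141.2] rot [ 0.  -0.1 -4.1]
```

Emit:
drive_tool([
  {"ax": 0,"ay": 0,"az": 0,"x": 0,"y": 0,"z": 0,"gripper": 0.5},
  {"ax": 0,"ay": 0,"az": 0,"x": 0,"y": 0,"z": 0,"gripper": 0.5},
  {"ax": 0,"ay": 0,"az": 0,"x": 0,"y": 0,"z": 0,"gripper": 0.5},
  {"ax": 0,"ay": 0,"az": 0,"x": 0,"y": 0,"z": -50,"gripper": 0.5},
  {"ax": 0,"ay": 0,"az": 0,"x": 0,"y": 0,"z": -100,"gripper": 0.5},
  {"ax": 0,"ay": 0,"az": -4.1,"x": 50,"y": -3,"z": -141,"gripper": 0.7},
  {"ax": 0,"ay": 0,"az": -4.1,"x": 100,"y": -6,"z": -141,"gripper": 0.7},
  {"ax": 0,"ay": 0,"az": -4.1,"x": 150,"y": -9,"z": -141,"gripper": 0.7},
  {"ax": 0,"ay": 0,"az": -4.1,"x": 171,"y": -11.3,"z": -141,"gripper": 0.7},
  {"ax": 0,"ay": 0,"az": -4.1,"x": 171,"y": -11.3,"z": -141,"gripper": 0.7},
  {"ax": 0,"ay": 0,"az": -4.1,"x": 171,"y": -11.3,"z": -141,"gripper": 0.7},
  {"ax": 0,"ay": 0,"az": -4.1,"x": 171,"y": -11.3,"z": -141,"gripper": 0.7},
  {"ax": 0,"ay": 0,"az": -4.1,"x": 171,"y": -11.3,"z": -141,"gripper": 0.7},
])

```text
clock: 41.78
position: [539.3, 4.7, 221.4]
eef_rot: [-0.0, 0.056, 0.998, 0.0]
ft_force: [0.8, 0.1, -0.1]
grip_width: 60.2
finger_force: 0.0
```

```bash
python3 - <<'E'
from h import *
snap('wrist','w10'); s=r.observe(); print(s['position'],s['joint_pos'][5])
im=cv2.imread('pics/w10.png');m=cv2.inRange(cv2.cvtColor(im,cv2.COLOR_BGR2HSV),(2,90,60),(14,255,255))
for y in (-90,0,90):
  uv=proj('w10',st(0,y,60)); print(uv)
  try:print(sleeve('w10',uv,z=60)[2],st(0,y,12))
  except Exception as e: print(e)
print([ (c.round(),a) for c,a in cc(m>0,np.array([280,200]),400) if a>100])
snap('top','top10')
E
```

```text
[539.23752106   4.68938807 221.47124762] -1.5934369333298626
[184.29186958 149.47154717]
[489. -80.  60.] [488.39561053 -79.94222823  12.        ]
[278.17438584 149.43450719]
[498.9   9.8  60. ] [498.4   9.5  12. ]
[372.03228193 149.39747692]
[508.1 101.9  60. ] [508.40438947  98.94222823  12.        ]
[(array([369., 144.]), np.int32(1147)), (array([191., 146.]), np.int32(1137)), (array([279., 146.]), np.int32(857))]
```

View pics/w10.png

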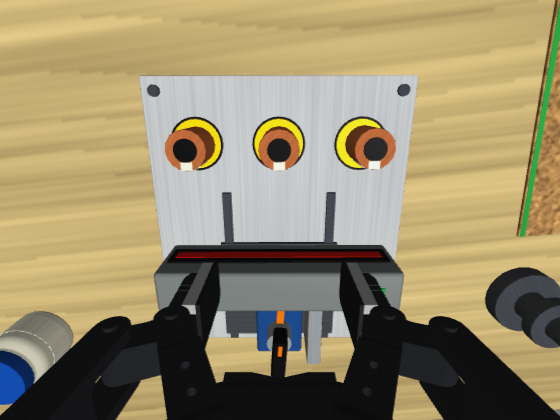

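All three sleeves are still on the pads, at (184,150), (279,150) and (374,150). Now moving them to the mat one at a time.

```bash
python3 - <<'E'
from h import *
a=173.6; h=(539.2,4.7,221.5)
print('C');planc(h,a,((508,101,140),a),((508,101,22.5),a),((508,101,150),a))
planc((508,101,150),a,((590,368,150),a),((590,368,15),a))
planc((590,368,15),a,((590,368,150),a),((498.7,9.5,150),a),((498.7,9.5,22.5),a))
planc((498.7,9.5,150),a,((515,368,150),a),((515,368,15),a))
planc((515,368,15),a,((515,368,150),a),((488.8,-80.2,150),a),((488.8,-80.2,22.5),a))
planc((488.8,-80.2,150),a,((440,368,150),a),((440,368,15),a))
E
```

```text
C
shift [41.7 92.2 81.5] rot [0. 0. 0.] P [508 101 140]
shift [ 41.7  92.2 199. ] rot [0. 0. 0.] P [508.  101.   22.5]
shift [41.7 92.2 71.5] rot [0. 0. 0.] P [508 101 150]
shift [-51.7 274.5   0. ] rot [0. 0. 0.] P [590 368 150]
shift [-51.7 274.5 135. ] rot [0. 0. 0.] P [590 368  15]
shift [   0.    0. -135.] rot [0. 0. 0.] P [590 368 150]
shift [  50.8 -366.4 -135. ] rot [0. 0. 0.] P [498.7   9.5 150. ]
shift [  50.8 -366.4   -7.5] rot [0. 0. 0.] P [498.7   9.5  22.5]
shift [ 23.8 358.1   0. ] rot [0. 0. 0.] P [515 368 150]
shift [ 23.8 358.1 135. ] rot [0. 0. 0.] P [515 368  15]
shift [   0.    0. -135.] rot [0. 0. 0.] P [515 368 150]
shift [ -23.9 -448.3 -135. ] rot [0. 0. 0.] P [488.8 -80.2 150. ]
shift [ -23.9 -448.3   -7.5] rot [0. 0. 0.] P [488.8 -80.2  22.5]
shift [ 98.5 440.    0. ] rot [0. 0. 0.] P [440 368 150]
shift [ 98.5 440.  135. ] rot [0. 0. 0.] P [440 368  15]
```

Emit:
drive_tool([
  {"ax": 0,"ay": 0,"az": 0,"x": 41.7,"y": 92.2,"z": 60,"gripper": 0.7},
  {"ax": 0,"ay": 0,"az": 0,"x": 41.7,"y": 92.2,"z": 81,"gripper": 0.7},
  {"ax": 0,"ay": 0,"az": 0,"x": 41.7,"y": 92.2,"z": 81,"gripper": 0.7},
  {"ax": 0,"ay": 0,"az": 0,"x": 41.7,"y": 92.2,"z": 120,"gripper": 0.7},
  {"ax": 0,"ay": 0,"az": 0,"x": 41.7,"y": 92.2,"z": 160,"gripper": 0.7},
  {"ax": 0,"ay": 0,"az": 0,"x": 41.7,"y": 92.2,"z": 190,"gripper": 0.7},
  {"ax": 0,"ay": 0,"az": 0,"x": 41.7,"y": 92.2,"z": 198,"gripper": 0.7},
  {"ax": 0,"ay": 0,"az": 0,"x": 41.7,"y": 92.2,"z": 198,"gripper": 0.7},
  {"ax": 0,"ay": 0,"az": 0,"x": 41.7,"y": 92.2,"z": 198,"gripper": 0.2},
  {"ax": 0,"ay": 0,"az": 0,"x": 41.7,"y": 92.2,"z": 198,"gripper": 0.2},
  {"ax": 0,"ay": 0,"az": 0,"x": 41.7,"y": 92.2,"z": 198,"gripper": 0.2},
  {"ax": 0,"ay": 0,"az": 0,"x": 41.7,"y": 92.2,"z": 198,"gripper": 0.2},
  {"ax": 0,"ay": 0,"az": 0,"x": 41.7,"y": 92.2,"z": 160,"gripper": 0.2},
  {"ax": 0,"ay": 0,"az": 0,"x": 41.7,"y": 92.2,"z": 110,"gripper": 0.2},
  {"ax": 0,"ay": 0,"az": 0,"x": 41.7,"y": 92.2,"z": 71.5,"gripper": 0.2},
  {"ax": 0,"ay": 0,"az": 0,"x": 41.7,"y": 92.2,"z": 71.5,"gripper": 0.2},
], force=50)

```text
clock: 43.88
position: [509.2, 101.1, 154.2]
eef_rot: [0.003, 0.056, 0.998, 0.0]
ft_force: [0.0, -0.1, -2.6]
grip_width: 39.0
finger_force: 50.9
```

Emit:
drive_tool([
  {"ax": 0,"ay": 0,"az": 0,"x": -51.7,"y": 274.5,"z": 0,"gripper": 0.2},
  {"ax": 0,"ay": 0,"az": 0,"x": -51.7,"y": 274.5,"z": 0,"gripper": 0.2},
  {"ax": 0,"ay": 0,"az": 0,"x": -51.7,"y": 274.5,"z": 0,"gripper": 0.2},
  {"ax": 0,"ay": 0,"az": 0,"x": -51.7,"y": 274.5,"z": 0,"gripper": 0.2},
  {"ax": 0,"ay": 0,"az": 0,"x": -51.7,"y": 274.5,"z": 0,"gripper": 0.2},
  {"ax": 0,"ay": 0,"az": 0,"x": -51.7,"y": 274.5,"z": 0,"gripper": 0.2},
  {"ax": 0,"ay": 0,"az": 0,"x": -51.7,"y": 274.5,"z": 20,"gripper": 0.2},
  {"ax": 0,"ay": 0,"az": 0,"x": -51.7,"y": 274.5,"z": 60,"gripper": 0.2},
  {"ax": 0,"ay": 0,"az": 0,"x": -51.7,"y": 274.5,"z": 100,"gripper": 0.2},
  {"ax": 0,"ay": 0,"az": 0,"x": -51.7,"y": 274.5,"z": 125,"gripper": 0.2},
  {"ax": 0,"ay": 0,"az": 0,"x": -51.7,"y": 274.5,"z": 132,"gripper": 0.2},
  {"ax": 0,"ay": 0,"az": 0,"x": -51.7,"y": 274.5,"z": 135,"gripper": 0.2},
  {"ax": 0,"ay": 0,"az": 0,"x": -51.7,"y": 274.5,"z": 135,"gripper": 0.2},
  {"ax": 0,"ay": 0,"az": 0,"x": -51.7,"y": 274.5,"z": 135,"gripper": 0.2},
])

```text
clock: 45.62
position: [589.9, 367.0, 17.2]
eef_rot: [0.001, 0.056, 0.998, 0.0]
ft_force: [-8.9, -5.3, 22.1]
grip_width: 38.7
finger_force: 53.9
```

Emit:
drive_tool([
  {"ax": 0,"ay": 0,"az": 0,"x": 0,"y": 0,"z": -1,"gripper": 0.7},
  {"ax": 0,"ay": 0,"az": 0,"x": 0,"y": 0,"z": -1,"gripper": 0.7},
  {"ax": 0,"ay": 0,"az": 0,"x": 0,"y": 0,"z": -1,"gripper": 0.7},
  {"ax": 0,"ay": 0,"az": 0,"x": 0,"y": 0,"z": -40,"gripper": 0.7},
  {"ax": 0,"ay": 0,"az": 0,"x": 0,"y": 0,"z": -90,"gripper": 0.7},
  {"ax": 0,"ay": 0,"az": 0,"x": 0,"y": 0,"z": -135,"gripper": 0.7},
  {"ax": 0,"ay": 0,"az": 0,"x": 10,"y": -366.7,"z": -206.5,"gripper": 0.7},
  {"ax": 0,"ay": 0,"az": 0,"x": 10,"y": -366.7,"z": -206.5,"gripper": 0.7},
  {"ax": 0,"ay": 0,"az": 0,"x": 10,"y": -366.7,"z": -206.5,"gripper": 0.7},
  {"ax": 0,"ay": 0,"az": 0,"x": 10,"y": -366.7,"z": -206.5,"gripper": 0.7},
  {"ax": 0,"ay": 0,"az": 0,"x": 10,"y": -366.7,"z": -206.5,"gripper": 0.7},
  {"ax": 0,"ay": 0,"az": 0,"x": 10,"y": -366.7,"z": -206.5,"gripper": 0.7},
  {"ax": 0,"ay": 0,"az": 0,"x": 10,"y": -366.7,"z": -206.5,"gripper": 0.7},
  {"ax": 0,"ay": 0,"az": 0,"x": 10,"y": -366.7,"z": -206.5,"gripper": 0.7},
  {"ax": 0,"ay": 0,"az": 0,"x": 10,"y": -366.7,"z": -206.5,"gripper": 0.7},
])

```text
clock: 47.5
position: [538.9, 5.8, 221.4]
eef_rot: [-0.0, 0.055, 0.998, 0.0]
ft_force: [-0.2, -0.3, 0.6]
grip_width: 59.8
finger_force: 0.0
```

```bash
python3 - <<'E'
from h import *
snap('wrist','w11'); s=r.observe(); print(s['position'],s['joint_pos'][5])
for y in (-90,0):
  uv=proj('w11',st(0,y,60)); print(sleeve('w11',uv,z=60)[2],st(0,y,12))
plan(((498.7,9.5,140),173.6),((498.7,9.5,23),173.6))
E
```

```text
[538.92628387   5.88012545 221.43301885] -1.593101242963775
[489. -80.  60.] [488.39561053 -79.94222823  12.        ]
[498.9   9.8  60. ] [498.4   9.5  12. ]
shift [40.3 -0.8 81.5] rot [ 0.  -0.   0.1]
shift [ 40.3  -0.9 198.5] rot [ 0.  -0.   0.1]
```

Emit:
drive_tool([
  {"ax": 0,"ay": 0,"az": 0,"x": 40.3,"y": -0.8,"z": 60,"gripper": 0.7},
  {"ax": 0,"ay": 0,"az": 0,"x": 40.3,"y": -0.8,"z": 81,"gripper": 0.7},
  {"ax": 0,"ay": 0,"az": 0,"x": 40.3,"y": -0.8,"z": 81,"gripper": 0.7},
  {"ax": 0,"ay": 0,"az": 0,"x": 40.3,"y": -0.8,"z": 120,"gripper": 0.7},
  {"ax": 0,"ay": 0,"az": 0,"x": 40.3,"y": -0.8,"z": 160,"gripper": 0.7},
  {"ax": 0,"ay": 0,"az": 0,"x": 40.3,"y": -0.8,"z": 190,"gripper": 0.7},
  {"ax": 0,"ay": 0,"az": 0,"x": 40.3,"y": -0.8,"z": 198,"gripper": 0.7},
  {"ax": 0,"ay": 0,"az": 0,"x": 40.3,"y": -0.8,"z": 198,"gripper": 0.7},
  {"ax": 0,"ay": 0,"az": 0,"x": 40.3,"y": -0.8,"z": 198,"gripper": 0.2},
  {"ax": 0,"ay": 0,"az": 0,"x": 40.3,"y": -0.8,"z": 198,"gripper": 0.2},
  {"ax": 0,"ay": 0,"az": 0,"x": 40.3,"y": -0.8,"z": 198,"gripper": 0.2},
  {"ax": 0,"ay": 0,"az": 0,"x": 40.3,"y": -0.8,"z": 198,"gripper": 0.2},
  {"ax": 0,"ay": 0,"az": 0,"x": 40.3,"y": -0.8,"z": 160,"gripper": 0.2},
  {"ax": 0,"ay": 0,"az": 0,"x": 40.3,"y": -0.8,"z": 110,"gripper": 0.2},
  {"ax": 0,"ay": 0,"az": 0,"x": 40.3,"y": -0.8,"z": 71.5,"gripper": 0.2},
  {"ax": 0,"ay": 0,"az": 0,"x": 40.3,"y": -0.8,"z": 71.5,"gripper": 0.2},
])

```text
clock: 49.55
position: [500.2, 8.3, 154.1]
eef_rot: [0.003, 0.056, 0.998, -0.0]
ft_force: [-0.5, -0.9, -2.8]
grip_width: 38.9
finger_force: 50.9
```

Emit:
drive_tool([
  {"ax": 0,"ay": 0,"az": 0,"x": 23.8,"y": 358,"z": 0,"gripper": 0.2},
  {"ax": 0,"ay": 0,"az": 0,"x": 23.8,"y": 358,"z": 0,"gripper": 0.2},
  {"ax": 0,"ay": 0,"az": 0,"x": 23.8,"y": 358,"z": 0,"gripper": 0.2},
  {"ax": 0,"ay": 0,"az": 0,"x": 23.8,"y": 358,"z": 0,"gripper": 0.2},
  {"ax": 0,"ay": 0,"az": 0,"x": 23.8,"y": 358,"z": 0,"gripper": 0.2},
  {"ax": 0,"ay": 0,"az": 0,"x": 23.8,"y": 358,"z": 0,"gripper": 0.2},
  {"ax": 0,"ay": 0,"az": 0,"x": 23.8,"y": 358,"z": 0,"gripper": 0.2},
  {"ax": 0,"ay": 0,"az": 0,"x": 23.8,"y": 358,"z": 20,"gripper": 0.2},
  {"ax": 0,"ay": 0,"az": 0,"x": 23.8,"y": 358,"z": 60,"gripper": 0.2},
  {"ax": 0,"ay": 0,"az": 0,"x": 23.8,"y": 358,"z": 100,"gripper": 0.2},
  {"ax": 0,"ay": 0,"az": 0,"x": 23.8,"y": 358,"z": 125,"gripper": 0.2},
  {"ax": 0,"ay": 0,"az": 0,"x": 23.8,"y": 358,"z": 132,"gripper": 0.2},
  {"ax": 0,"ay": 0,"az": 0,"x": 23.8,"y": 358,"z": 133,"gripper": 0.2},
  {"ax": 0,"ay": 0,"az": 0,"x": 23.8,"y": 358,"z": 133,"gripper": 0.2},
  {"ax": 0,"ay": 0,"az": 0,"x": 23.8,"y": 358,"z": 133,"gripper": 0.2},
])

```text
clock: 51.42
position: [515.1, 366.8, 17.8]
eef_rot: [0.0, 0.056, 0.998, 0.0]
ft_force: [-0.2, 0.2, -2.6]
grip_width: 38.9
finger_force: 51.7
```

Emit:
drive_tool([
  {"ax": 0,"ay": 0,"az": 0,"x": 0,"y": 0,"z": -1,"gripper": 0.7},
  {"ax": 0,"ay": 0,"az": 0,"x": 0,"y": 0,"z": -1,"gripper": 0.7},
  {"ax": 0,"ay": 0,"az": 0,"x": 0,"y": 0,"z": -1,"gripper": 0.7},
  {"ax": 0,"ay": 0,"az": 0,"x": 0,"y": 0,"z": -40,"gripper": 0.7},
  {"ax": 0,"ay": 0,"az": 0,"x": 0,"y": 0,"z": -90,"gripper": 0.7},
  {"ax": 0,"ay": 0,"az": 0,"x": 0,"y": 0,"z": -135,"gripper": 0.7},
  {"ax": 0,"ay": 0,"az": 0,"x": -65,"y": -360,"z": -204,"gripper": 0.7},
  {"ax": 0,"ay": 0,"az": 0,"x": -65,"y": -360,"z": -204,"gripper": 0.7},
  {"ax": 0,"ay": 0,"az": 0,"x": -65,"y": -360,"z": -204,"gripper": 0.7},
  {"ax": 0,"ay": 0,"az": 0,"x": -65,"y": -360,"z": -204,"gripper": 0.7},
  {"ax": 0,"ay": 0,"az": 0,"x": -65,"y": -360,"z": -204,"gripper": 0.7},
  {"ax": 0,"ay": 0,"az": 0,"x": -65,"y": -360,"z": -204,"gripper": 0.7},
  {"ax": 0,"ay": 0,"az": 0,"x": -65,"y": -360,"z": -204,"gripper": 0.7},
  {"ax": 0,"ay": 0,"az": 0,"x": -65,"y": -360,"z": -204,"gripper": 0.7},
  {"ax": 0,"ay": 0,"az": 0,"x": -65,"y": -360,"z": -204,"gripper": 0.7},
])

```text
clock: 53.3
position: [539.4, 3.0, 221.1]
eef_rot: [-0.0, 0.055, 0.998, 0.0]
ft_force: [-0.4, 0.3, -0.1]
grip_width: 59.8
finger_force: 0.0
```

```bash
python3 - <<'E'
from h import *
snap('wrist','w12'); s=r.observe(); print(s['position'],s['joint_pos'][5])
uv=proj('w12',st(0,-90,60)); print(sleeve('w12',uv,z=60)[2])
plan(((488.8,-80.2,140),173.6),((488.8,-80.2,23),173.6))
E
```

```text
[539.3852618    3.02167642 221.10980715] -1.5982570922112043Traceback (most recent call last):
  File "<stdin>", line 3, in <module>
  File "h.py", line 37, in sleeve
    h=cc(mx<65,ctr,50); H=px(h[0][0]); ph=ray(f,*H,z)
                             ~^^^
IndexError: list index out of range
```

View pics/w12.png

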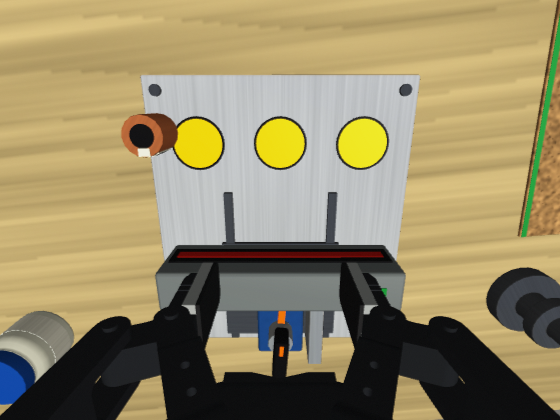

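Sleeve B was knocked aside. It now stands upright at (142,136) near the plate's edge, off its pad. The reading is already done, so I'll pick it from there.

```bash
python3 - <<'E'
from h import *
o=sleeve('w12',(142,136),z=60); print(o); p=o[2]
d=p-S0; c,s=np.cos(YAW),np.sin(YAW); print('station',c*d[0]+s*d[1],-s*d[0]+c*d[1])
P=p[:2]
plan(((*P,140),173.6),((*P,23),173.6))
planc((*P,150),173.6,((440,368,150),173.6))
E
```

```text
(array([141.1, 135.7]), np.int32(16122), array([ 471.4, -119.4,   60. ]), [([150.5, 154.3], np.int32(6342), 18.7, 14.4)])
station -12.50415955345847 -131.10246372155504
shift [  54.1 -129.2   81.1] rot [ 0.  -0.   0.1]
shift [  54.1 -129.2  198.1] rot [ 0.  -0.   0.1]
shift [ 85.5 480.9   0. ] rot [0. 0. 0.] P [440 368 150]
```

Emit:
drive_tool([
  {"ax": 0,"ay": 0,"az": 0,"x": 54,"y": -129,"z": 40,"gripper": 0.8},
  {"ax": 0,"ay": 0,"az": 0,"x": 54,"y": -129,"z": 60,"gripper": 0.8},
  {"ax": 0,"ay": 0,"az": 0,"x": 54,"y": -129,"z": 81,"gripper": 0.8},
  {"ax": 0,"ay": 0,"az": 0,"x": 54,"y": -129,"z": 81,"gripper": 0.8},
  {"ax": 0,"ay": 0,"az": 0,"x": 54,"y": -129,"z": 81,"gripper": 0.8},
  {"ax": 0,"ay": 0,"az": 0,"x": 54,"y": -129,"z": 120,"gripper": 0.8},
  {"ax": 0,"ay": 0,"az": 0,"x": 54,"y": -129,"z": 160,"gripper": 0.8},
  {"ax": 0,"ay": 0,"az": 0,"x": 54,"y": -129,"z": 190,"gripper": 0.8},
  {"ax": 0,"ay": 0,"az": 0,"x": 54,"y": -129,"z": 198,"gripper": 0.8},
  {"ax": 0,"ay": 0,"az": 0,"x": 54,"y": -129,"z": 198,"gripper": 0.8},
  {"ax": 0,"ay": 0,"az": 0,"x": 54,"y": -129,"z": 198,"gripper": 0.2},
  {"ax": 0,"ay": 0,"az": 0,"x": 54,"y": -129,"z": 198,"gripper": 0.2},
  {"ax": 0,"ay": 0,"az": 0,"x": 54,"y": -129,"z": 198,"gripper": 0.2},
  {"ax": 0,"ay": 0,"az": 0,"x": 54,"y": -129,"z": 198,"gripper": 0.2},
  {"ax": 0,"ay": 0,"az": 0,"x": 54,"y": -129,"z": 198,"gripper": 0.2},
  {"ax": 0,"ay": 0,"az": 0,"x": 54,"y": -129,"z": 160,"gripper": 0.2},
  {"ax": 0,"ay": 0,"az": 0,"x": 54,"y": -129,"z": 110,"gripper": 0.2},
  {"ax": 0,"ay": 0,"az": 0,"x": 54,"y": -129,"z": 71,"gripper": 0.2},
  {"ax": 0,"ay": 0,"az": 0,"x": 54,"y": -129,"z": 71,"gripper": 0.2},
])

```text
clock: 55.72
position: [472.7, -120.8, 153.7]
eef_rot: [0.003, 0.056, 0.998, -0.001]
ft_force: [-0.1, -0.2, -3.1]
grip_width: 39.2
finger_force: 51.0
```

Emit:
drive_tool([
  {"ax": 0,"ay": 0,"az": 0,"x": 85.5,"y": 481,"z": 0,"gripper": 0.2},
  {"ax": 0,"ay": 0,"az": 0,"x": 85.5,"y": 481,"z": 0,"gripper": 0.2},
  {"ax": 0,"ay": 0,"az": 0,"x": 85.5,"y": 481,"z": 0,"gripper": 0.2},
  {"ax": 0,"ay": 0,"az": 0,"x": 85.5,"y": 481,"z": 0,"gripper": 0.2},
  {"ax": 0,"ay": 0,"az": 0,"x": 85.5,"y": 481,"z": 0,"gripper": 0.2},
  {"ax": 0,"ay": 0,"az": 0,"x": 85.5,"y": 481,"z": 0,"gripper": 0.2},
  {"ax": 0,"ay": 0,"az": 0,"x": 85.5,"y": 481,"z": 0,"gripper": 0.2},
  {"ax": 0,"ay": 0,"az": 0,"x": 85.5,"y": 481,"z": 0,"gripper": 0.2},
  {"ax": 0,"ay": 0,"az": 0,"x": 85.5,"y": 481,"z": 0,"gripper": 0.2},
  {"ax": 0,"ay": 0,"az": 0,"x": 85.5,"y": 481,"z": 20,"gripper": 0.2},
  {"ax": 0,"ay": 0,"az": 0,"x": 85.5,"y": 481,"z": 60,"gripper": 0.2},
  {"ax": 0,"ay": 0,"az": 0,"x": 85.5,"y": 481,"z": 100,"gripper": 0.2},
  {"ax": 0,"ay": 0,"az": 0,"x": 85.5,"y": 481,"z": 125,"gripper": 0.2},
  {"ax": 0,"ay": 0,"az": 0,"x": 85.5,"y": 481,"z": 132,"gripper": 0.2},
  {"ax": 0,"ay": 0,"az": 0,"x": 85.5,"y": 481,"z": 133.5,"gripper": 0.2},
  {"ax": 0,"ay": 0,"az": 0,"x": 85.5,"y": 481,"z": 133.5,"gripper": 0.2},
  {"ax": 0,"ay": 0,"az": 0,"x": 85.5,"y": 481,"z": 133.5,"gripper": 0.2},
])

```text
clock: 57.85
position: [440.3, 367.2, 17.4]
eef_rot: [0.0, 0.056, 0.998, 0.0]
ft_force: [0.7, 0.2, -3.7]
grip_width: 38.8
finger_force: 51.9
```

Emit:
drive_tool([
  {"ax": 0,"ay": 0,"az": 0,"x": 0,"y": 0,"z": 2,"gripper": 0.2},
  {"ax": 0,"ay": 0,"az": 0,"x": 0,"y": 0,"z": 2,"gripper": 0.2},
  {"ax": 0,"ay": 0,"az": 0,"x": 0,"y": 0,"z": 1,"gripper": 0.7},
  {"ax": 0,"ay": 0,"az": 0,"x": 0,"y": 0,"z": 1,"gripper": 0.7},
  {"ax": 0,"ay": 0,"az": 0,"x": 0,"y": 0,"z": 1,"gripper": 0.7},
  {"ax": 0,"ay": 0,"az": 0,"x": 0,"y": 0,"z": -40,"gripper": 0.7},
  {"ax": 0,"ay": 0,"az": 0,"x": 0,"y": 0,"z": -90,"gripper": 0.7},
  {"ax": 0,"ay": 0,"az": 0,"x": 0,"y": 0,"z": -150,"gripper": 0.6},
  {"ax": 0,"ay": 0,"az": 0,"x": 0,"y": 0,"z": -200,"gripper": 0.5},
  {"ax": 0,"ay": 0,"az": 4,"x": -309,"y": -349.4,"z": -200,"gripper": 0.5},
  {"ax": 0,"ay": 0,"az": 4,"x": -309,"y": -349.4,"z": -200,"gripper": 0.5},
  {"ax": 0,"ay": 0,"az": 4,"x": -309,"y": -349.4,"z": -200,"gripper": 0.5},
  {"ax": 0,"ay": 0,"az": 4,"x": -309,"y": -349.4,"z": -200,"gripper": 0.5},
  {"ax": 0,"ay": 0,"az": 4,"x": -309,"y": -349.4,"z": -200,"gripper": 0.5},
  {"ax": 0,"ay": 0,"az": 4,"x": -309,"y": -349.4,"z": -200,"gripper": 0.5},
  {"ax": 0,"ay": 0,"az": 4,"x": -309,"y": -349.4,"z": -200,"gripper": 0.5},
  {"ax": 0,"ay": 0,"az": 4,"x": -309,"y": -349.4,"z": -200,"gripper": 0.5},
  {"ax": 0,"ay": 0,"az": 4,"x": -309,"y": -349.4,"z": -150,"gripper": 0.5},
  {"ax": 0,"ay": 0,"az": 4,"x": -309,"y": -349.4,"z": -134,"gripper": 0.5},
  {"ax": 0,"ay": 0,"az": 4,"x": -309,"y": -349.4,"z": -134,"gripper": 0.5},
])

```text
clock: 60.35
position: [707.8, -14.0, 150.3]
eef_rot: [-0.001, 0.09, 0.996, 0.0]
ft_force: [0.9, -0.1, 0.3]
grip_width: 42.8
finger_force: 0.0
```

```bash
python3 - <<'E'
from h import *
snap('top','top13'); 
im=cv2.imread('pics/top13.png'); cv2.imwrite('pics/c13.png',cv2.resize(im[100:340,40:360],None,fx=2.4,fy=2.4,interpolation=cv2.INTER_CUBIC))
s=r.observe(); print(s['position'],s['joint_pos'][5])
plan(((708.3,-14.5,151),169.6),((708.3,-14.5,80),169.6))
E
```

```text
[708.38576443 -13.99719605 151.92000196] -1.5184082619991912
shift [-0.  -0.5  0.9] rot [0. 0. 0.]
shift [ 0.  -0.5 71.9] rot [0. 0. 0.]
```

View pics/c13.png

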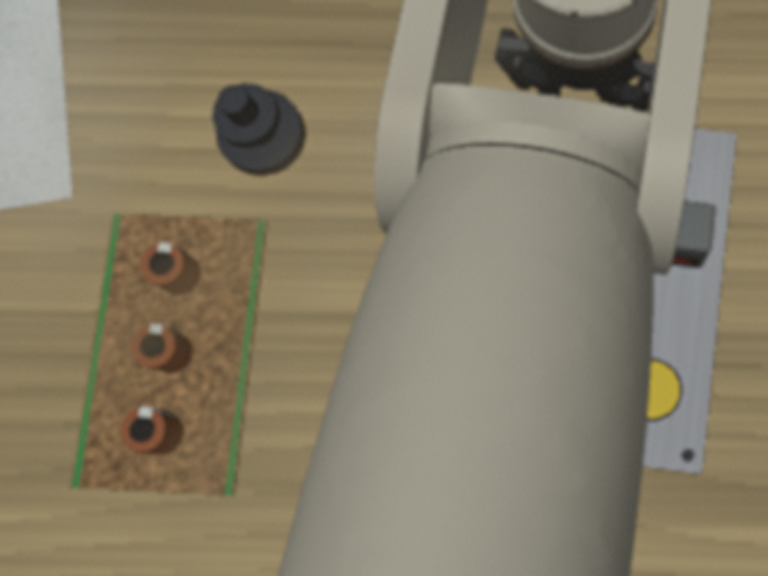

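All three sleeves stand upright on the mat, at crop (162,262), (155,346) and (143,429), well inside the green lines. Now to close and lock the scanner.

Emit:
drive_tool([
  {"ax": 0,"ay": 0,"az": 0,"x": 0,"y": 0,"z": 40,"gripper": 0.5},
  {"ax": 0,"ay": 0,"az": 0,"x": 0,"y": 0,"z": 65,"gripper": 0.5},
  {"ax": 0,"ay": 0,"az": 0,"x": 0,"y": 0,"z": 72,"gripper": 0.5},
  {"ax": 0,"ay": 0,"az": 0,"x": 0,"y": 0,"z": 72,"gripper": 0.5},
  {"ax": 0,"ay": 0,"az": 0,"x": 0,"y": 0,"z": 72,"gripper": 0},
  {"ax": 0,"ay": 0,"az": 0,"x": 0,"y": 0,"z": 72,"gripper": 0},
  {"ax": 0,"ay": 0,"az": 0,"x": 0,"y": 0,"z": 72,"gripper": 0},
  {"ax": 0,"ay": 0,"az": 0,"x": 0,"y": 0,"z": 72,"gripper": 0},
  {"ax": 0,"ay": 0,"az": 0,"x": 0,"y": 0,"z": 72,"gripper": 0},
  {"ax": 0,"ay": 0,"az": 0,"x": 15,"y": -1,"z": 72,"gripper": 0},
  {"ax": 0,"ay": 0,"az": 0,"x": 30,"y": -2.1,"z": 72,"gripper": 0},
  {"ax": 0,"ay": 0,"az": 0,"x": 45,"y": -3.2,"z": 72,"gripper": 0},
  {"ax": 0,"ay": 0,"az": 0,"x": 58,"y": -4.1,"z": 72,"gripper": 0},
  {"ax": 0,"ay": 0,"az": 0,"x": 68,"y": -4.8,"z": 72,"gripper": 0},
  {"ax": 0,"ay": 0,"az": 0,"x": 74,"y": -5.2,"z": 72,"gripper": 0},
  {"ax": 0,"ay": 0,"az": 0,"x": 76,"y": -5.4,"z": 72,"gripper": 0},
  {"ax": 0,"ay": 0,"az": 0,"x": 76,"y": -5.4,"z": 72,"gripper": 0},
  {"ax": 0,"ay": 0,"az": 0,"x": 76,"y": -5.4,"z": 72,"gripper": 0},
])

```text
clock: 62.65
position: [634.0, -6.6, 80.5]
eef_rot: [0.002, 0.091, 0.996, -0.0]
ft_force: [7.6, -4.5, 4.9]
grip_width: 13.9
finger_force: 50.0
```

Emit:
drive_tool([
  {"ax": 0,"ay": 0,"az": 10,"x": 0,"y": 0,"z": 0,"gripper": 0},
  {"ax": 0,"ay": 0,"az": 20,"x": 0,"y": 0,"z": 0,"gripper": 0},
  {"ax": 0,"ay": 0,"az": 30,"x": 0,"y": 0,"z": 0,"gripper": 0},
  {"ax": 0,"ay": 0,"az": 40,"x": 0,"y": 0,"z": 0,"gripper": 0},
  {"ax": 0,"ay": 0,"az": 50,"x": 0,"y": 0,"z": 0,"gripper": 0},
  {"ax": 0,"ay": 0,"az": 60,"x": 0,"y": 0,"z": 0,"gripper": 0},
  {"ax": 0,"ay": 0,"az": 70,"x": 0,"y": 0,"z": 0,"gripper": 0},
  {"ax": 0,"ay": 0,"az": 80,"x": 0,"y": 0,"z": 0,"gripper": 0},
  {"ax": 0,"ay": 0,"az": 86,"x": 0,"y": 0,"z": 0,"gripper": 0},
  {"ax": 0,"ay": 0,"az": 87.5,"x": 0,"y": 0,"z": 0,"gripper": 0},
  {"ax": 0,"ay": 0,"az": 87.5,"x": 0,"y": 0,"z": 0,"gripper": 0},
  {"ax": 0,"ay": 0,"az": 87.5,"x": 0,"y": 0,"z": 0,"gripper": 0},
])

```text
clock: 64.15
position: [633.9, -6.8, 80.5]
eef_rot: [0.002, 0.754, 0.657, 0.001]
ft_force: [5.3, -6.6, 5.7]
grip_width: 14.1
finger_force: 52.0
```

```bash
python3 - <<'E'
from h import *
s=r.observe(); print(s['position'],s['wrist_torque'],s['ft_force'],np.degrees(np.arctan2(*rot(s['eef_rot']).as_matrix()[[1,0],0])))
E
```

```text
[633.90208146  -6.84691609  80.51159264] [-1.13848132 -0.99186853  0.89097554] [ 5.3370854  -6.55186847  5.70568558] 82.13304932761272
```

Emit:
drive_tool([
  {"ax": 0,"ay": 0,"az": 0,"x": 0,"y": 0,"z": 0,"gripper": 0.5},
  {"ax": 0,"ay": 0,"az": 0,"x": 0,"y": 0,"z": 0,"gripper": 0.5},
  {"ax": 0,"ay": 0,"az": 0,"x": 0,"y": 0,"z": 0,"gripper": 0.5},
  {"ax": 0,"ay": 0,"az": 0,"x": 0,"y": 0,"z": -50,"gripper": 0.5},
  {"ax": 0,"ay": 0,"az": 0,"x": 0,"y": 0,"z": -110,"gripper": 0.5},
  {"ax": 0,"ay": 0,"az": 0,"x": 30,"y": -60,"z": -190,"gripper": 0.5},
  {"ax": 0,"ay": 0,"az": 0,"x": 30,"y": -60,"z": -190,"gripper": 0.5},
  {"ax": 0,"ay": 0,"az": 0,"x": 30,"y": -60,"z": -190,"gripper": 0.5},
  {"ax": 0,"ay": 0,"az": 0,"x": 30,"y": -60,"z": -190,"gripper": 0.5},
  {"ax": 0,"ay": 0,"az": 0,"x": 30,"y": -60,"z": -190,"gripper": 0.5},
])

```text
clock: 65.4
position: [577.2, 31.6, 267.5]
eef_rot: [-0.001, 0.754, 0.657, -0.001]
ft_force: [1.6, -0.6, 0.1]
grip_width: 42.9
finger_force: 0.0
```

```bash
python3 -c "
from h import *
snap('wrist','w14')"
```

```text
(no output)
```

View pics/w14.png

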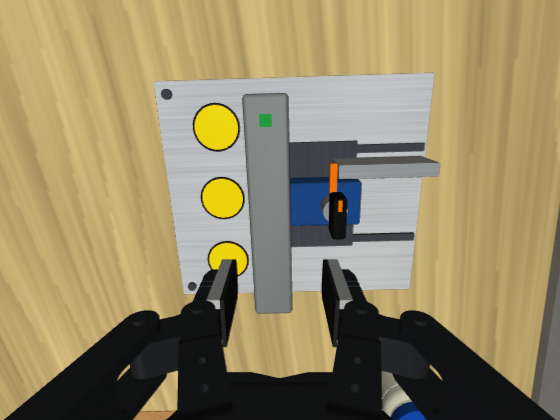

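The scanner is forward, the lock arm at (334,180) sits in front of the rail, and the pads are empty. Handing in.

```bash
python3 -c "
from h import *
print(r.finish_job())"
```

```text
the job is handed in; nothing more can be done
None
```

I stood all three copper sleeves on the pads facing the scanner (two centred within about 1 mm, one about 3 mm off) and locked it over them for about 2 s, though the images gave no sign of whether it read them; all three now stand upright on the mat (one had been knocked off its pad after the scan), the scanner is forward and locked, and the job is handed in.

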